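Stack a press flask and hold the spring gauge on its lid

ROBOT

A 6-joint arm with a two-finger parallel gripper is mounted at the origin on the work surface. World frame = base frame: x ahead of the robot, y to its left, z up, the work surface at z = 0. Lengths are in m, angles in rad, forces in N, time in s.
With the tool pointing down it reaches from about 0.35 to 0.775 m from the base axis. Payload 7.3 kg.
Tool frame: the origin (TCP) lies between the finger pads; the fingertips stand ahead of it and the grasp point (between the pads) lies 6 mm ahead of it (robot.tip_extent is the x of the fingertips in the tool frame, in m); x points along the fingers, z is the direction in which the jaws open and shut, and the axes are right-handed (so a half turn about x gives the same grasp; the last joint's range is limited). The gripper opens to 92 mm and grips with 3 to 60 N. Pads are 19 mm wide; open, the fingers measure 130 mm over their backs; the gripper's body (75 mm by 190 mm) begins 47 mm behind the grasp point.
Start: joints at [-0.146, 0.342, 1.524, -0, 1.275, -0.146], TCP at [0.525, 0, 0.252] pointing down, gripper open.
Joint ranges: [-2.53, 2.53], [-0.77, 2.02], [0.04, 2.7], [-1, 4.14], [0.28, 2.66], [-3.11, 3.11]. Speed limits (rad/s): [2.57, 2.57, 3.14, 3.14, 3.14, 3.14].

INTERFACE

Orientations are given as [roll, pitch, yaw] about the fixed x, y, z axes, in that order (R = Rz(yaw) Ry(pitch) Rx(roll)).
In Python, from cell import robot gives the robot as it stands. The module is installed in compiled form; this text tells all that it offers.
- The arm moves only by the shell command python3 -m creep 'ROWS' [FORCE]. ROWS is JSON, a list of rows, each an object with "translation": the shift along the tool's x, y, z in m, a list of three; "twist": the turn, a rotation vector about the tool's x, y, z in rad, a list of three; "hand": the opening in per cent of the stroke, from 0 (shut) to 100 (fully open). A call has 1 to 5 rows; each row is the pose to reach, as a shift and turn from the pose measured when the call began, along the tool's axes at that moment; what a row does not reach only later rows make up. A row lasts 1/10 s, in which the tool goes at most 50 mm and 8.59 degrees, less where a joint would pass 70% of its speed; a pose out of reach is approached as far as the arm can. A call with a gripper value outside its range is refused whole. The fingers move at their own pace and stop on an object; FORCE is the grip in N (left out, the last holds). Time passes only in rows, so rows that repeat a pose let the fingers close. It gives the time, the measured TCP pose, the force and the opening at its end, in the units of the state.
- robot.observe(): the state, without advancing time (a new reading comes with each control period).
- robot.read_camera(name): name is "scene" or "side" or "wrist"; returns the picture (384x512x3 uint8, blue, green, red); there is no depth.
- robot.calibration(name): a dict with "intrinsics" (3x3 intrinsics, pixels), "cam_to_world" (4x4, takes a point from camera to world coordinates); the wrist camera has in their place "mount" (4x4, takes a point from camera to tool coordinates, whose origin is the TCP and whose axes are the tool frame's). Camera axes: x right, y up, looking along -z (the intrinsics and any distortion apply to the point x, -y, -z); pixel columns grow to the right and rows downward; lengths in m; the calibration is good to about 2 mm. A picture is of the moment at which its call begins: read the wrist's pose just before it. calibration takes no time and is no camera call.
- robot.hand_in(): hands the job in, once; it reports no verdict.
The state is a dict: "time": time; "qpos": joint angles; "qvel": joint speeds; "joint_efforts": joint torques, N m; "tool_pos": TCP position; "tool_rot": TCP orientation; "contact_force": force on the tool from outside, world axes, zero at the start; "torque": the same for the moment, N m; "opening": finger opening in m.
Only numpy, scipy, OpenCV 4.12 (cv2) and the standard library are available. Lean on these libraries where they do the work, as an engineer would, in place of code of your own. Each camera call takes 0.05 s, during which the arm holds its last target. There are 200 camera calls.

TASK

Load the small brass flask into the four-post fixture, gently and in order: the solid body first, then the open ring, then the lid with its mark facing up, each lying flat and fully home in the pocket and let go. Then take the spring gauge by its head from the stand and, holding it upright, press its tip lightly on the lid's black mark until the plunger is about half way in (not bottomed). Finish while still holding the gauge like that, do not put it down or let go, and leave the other things on the bench alone.

Things in the scene. Friction and masses are not known exactly. Their poses are not given: they have to be found in the camera images.
- fixture: fixed fixture: aluminium plate 110 x 110 x 8 mm, four upright 10 mm round posts at x, y = +-24.2 mm in its frame, tops 64 mm above the bench, top 10 mm tapered as lead-in; between them the pocket for the 56 mm parts. On each side a 38 mm gap between posts for a finger: close the fingers along the fixture's x or y. Origin: centre of its underside, on the bench; z up; yaw varies
- pocket (a point): centre of the pocket floor (top of the plate, 8 mm above the bench); the pocket is 58.4 mm across between the posts, so 1.2 mm loose all round
- flask_body: bottom part of the flask: solid brass drum 56 mm across, 26 mm high, about 0.3 kg, a thin plaster-coloured round patch 36 mm across on its top. Stands upright on the bench. Origin: centre of its underside, z up
- flask_ring: flask spacer: flat brass ring, 56 mm outside, 36 mm inside, 14 mm high, about 0.14 kg, lying flat on the bench. Origin: centre of its underside, z up
- flask_lid: flask lid: plain brass disc 56 mm across, 12 mm thick, about 0.18 kg, lying flat with its marked face up; one black round mark 10 mm across on top, 14 mm off centre. Origin: centre of its underside, z up, x towards the mark. The three flask parts lie to the robot's right in any order; they stack flat face on flat face, in any yaw
- mark (a point): centre of the lid's black mark, on the top face
- stand: fixed grey block 70 x 70 x 60 mm with a 17 mm upright hole through its centre in which the gauge hangs, 1.5 mm loose all round: the head's shoulder rests on the block's top (60 mm above the bench), the gauge's origin 10 mm above the bench. Origin: centre of its underside, on the bench; same yaw as the gauge
- gauge: hand spring gauge, 104 mm long, 0.13 kg, hanging upright in the stand, lifts straight up. From the origin up: 7 mm steel spring plunger with round tip, 14 mm round nose at 22-50 mm, square aluminium head 20 x 20 mm at 50-100 mm (flats along its x and y; grip here), 12 mm button to 104 mm. Origin: the tip when the plunger is fully out, z along the gauge towards the head
- gauge_grip (a point): point on the gauge's axis inside the square head, 80 mm above the gauge's origin: where to grip
- tip (a point): lowest point of the plunger's round tip, moves with the plunger
- plunger (a joint): plunger travel, m: 0 = fully out, 0.012 = fully in; spring: 0.4 N to start, then 0.4 N per mm (about 2.8 N at half travel, 5.2 N fully in)
- cast: plaster cast of a dental arch with teeth, on a 70 x 60 x 20 mm block, 40 mm high overall; bystander. Origin: centre of its underside
- bowl: black rubber mixing bowl, 100 mm across, 50 mm high; bystander. Origin: centre of its underside
- spatula: plaster spatula, 180 mm long, wooden handle and narrow steel blade, lying flat beyond the stand; bystander. Origin: on the bench under its middle
- jar: closed amber glass jar, 52 mm across, 65 mm high; bystander. Origin: centre of its underside
- casting_ring: plain thin-walled steel tube standing on end, 72 mm across, 55 mm high, too big for the fixture; bystander, not a flask part. Origin: centre of its underside
- weight: small plain steel cylinder, 38 mm across, 30 mm high; bystander, not a flask part. Origin: centre of its underside
Things that resemble listed ones, but are neither listed nor needed, are in the scene too. Leave any purple or white look-alike of the flask_ring alone.

How it is judged:
On the way, in this order (a step that is already met when the one before it is completed fails the run):
1. the flask body stands fully home in the pocket, let go (horizontal distance between flask_body and fixture below 0.004 m and z of flask_body in the frame of fixture between 0.005 and 0.011 m and angle between flask_body's own z axis and vertical below 0.08 rad and contact force between the fingers and flask_body below 0.05 N), for 0.2 s.
2. the ring lies flat on the body in the pocket, let go (horizontal distance between each of flask_body, flask_ring and fixture below 0.004 m and z of flask_body in the frame of fixture between 0.005 and 0.011 m and angle between each of flask_body, flask_ring's own z axis and vertical below 0.08 rad and z of flask_ring in the frame of flask_body between 0.023 and 0.029 m and contact force between the fingers and flask_ring below 0.05 N), for 0.2 s.
3. the lid lies flat on the ring in the pocket, let go (horizontal distance between each of flask_body, flask_ring, flask_lid and fixture below 0.004 m and z of flask_body in the frame of fixture between 0.005 and 0.011 m and angle between each of flask_body, flask_ring, flask_lid's own z axis and vertical below 0.08 rad and z of flask_ring in the frame of flask_body between 0.023 and 0.029 m and z of flask_lid in the frame of flask_ring between 0.011 and 0.017 m and contact force between the fingers and flask_lid below 0.05 N), for 0.2 s.
4. the gauge is lifted clear of its stand in the fingers (contact force between the fingers and gauge above 1 N and contact force between gauge and stand below 0.02 N and z of gauge in the frame of stand above 0.03 m), for 0.2 s.
At the end, for the whole second after the job is handed in: Body, ring, lid stacked in the pocket, untouched: 4 mm off axis, 3 mm in height, 4.5 deg at most. Gauge at rest in the fingers, off stand and fixture, within 7 deg of upright, tip within 5 mm of the mark's centre, plunger 2-10 mm in, 0.5-7 N on the lid, through the last second (all of step 3 and contact force between the fingers and flask_body below 0.05 N and contact force between the fingers and flask_ring below 0.05 N and value of joint plunger between 0.002 and 0.01 m and distance between tip and mark below 0.005 m and angle between gauge's own z axis and vertical below 0.12 rad and contact force between gauge and flask_lid between 0.5 and 7 N and contact force between the fingers and gauge above 1 N and contact force between gauge and stand below 0.02 N and contact force between gauge and fixture below 0.02 N and linear speed of gauge below 0.02 m/s); the arm keeps its last pose, push and grip.
It fails at once if the gauge is pressed hard: over 15 N on the lid (contact force between gauge and flask_lid above 15 N).
It fails at once if a flask part or the gauge is dropped (falls freely at over 0.7 m/s) ((linear speed of flask_body above 0.7 m/s and contact force between the fingers and flask_body below 0.05 N) or (linear speed of flask_ring above 0.7 m/s and contact force between the fingers and flask_ring below 0.05 N) or (linear speed of flask_lid above 0.7 m/s and contact force between the fingers and flask_lid below 0.05 N) or (linear speed of gauge above 0.7 m/s and contact force between the fingers and gauge below 0.05 N)).
It fails at once if a bystander is pushed over 20 mm from its place (distance of any of cast, bowl, spatula, jar, casting_ring, weight from where it was at the start of the episode above 0.02 m).
It also fails if it takes over 72 s, if anything falls off the work surface, if the arm or the gripper's body presses on something with over 40 N, if the wrist force passes 120 N, or if a joint passes its speed limit or range.

## Working session

There is one attempt and no reset: what is moved stays moved. The work goes in short steps, Python scripts to look and compute and a shell command to move; the robot and the scene stay as the last step left them, time stands still between calls to the robot, and variables do not carry over. Pictures are saved under pics/ and viewed, about 8 in all and at most 12, crops included, and the job is handed in when it is done.

```bash
mkdir -p pics
cat > h.py <<'E'
import numpy as np, cv2
from cell import robot
from scipy.spatial.transform import Rotation as R
def pose():
    s=robot.observe(); T=np.eye(4); r=np.array(s["tool_rot"],float)
    T[:3,:3]=r if r.shape==(3,3) else R.from_euler('xyz',r).as_matrix()
    T[:3,3]=s["tool_pos"]; return T,s
def cam(name,T=None):
    c=robot.calibration(name); K=np.array(c["intrinsics"])
    M=np.array(c["cam_to_world"]) if "cam_to_world" in c else T@np.array(c["mount"])
    return K,M,c
def ray(name,uv,z,T=None):
    K,M,c=cam(name,T); uv=np.atleast_2d(np.array(uv,float))
    p=np.c_[uv,np.ones(len(uv))]@np.linalg.inv(K).T
    d=np.c_[p[:,0],-p[:,1],-p[:,2]]@M[:3,:3].T; o=M[:3,3]
    return o+d*((z-o[2])/d[:,2])[:,None]
def proj(name,P,T=None):
    K,M,c=cam(name,T); P=np.atleast_2d(P)
    q=(P-M[:3,3])@M[:3,:3]; q=np.c_[q[:,0],-q[:,1],-q[:,2]]@K.T
    return q[:,:2]/q[:,2:]
def shot(name,fn):
    T,s=pose(); im=robot.read_camera(name); cv2.imwrite("pics/"+fn,im); return im,T
E
python3 - <<'E'
from h import *
for n in("scene","side","wrist"):
    print(n,robot.calibration(n))
a,_=shot("scene","scene0.png"); b,_=shot("side","side0.png"); c,T=shot("wrist","wrist0.png")
print(robot.observe(),robot.tip_extent)
E
```

```text
scene {'intrinsics': array([[486.61113874,   0.        , 257.57805482],
       [  0.        , 486.61113874, 199.92968295],
       [  0.        ,   0.        ,   1.        ]]), 'cam_to_world': array([[-0.43531128, -0.55852771,  0.70608136,  1.31457936],
       [ 0.89999903, -0.28957319,  0.32580534,  0.30893261],
       [ 0.02249092,  0.77729928,  0.62872887,  0.81681974],
       [ 0.        ,  0.        ,  0.        ,  1.        ]])}
side {'intrinsics': array([[466.43174279,   0.        , 253.01556539],
       [  0.        , 466.43174279, 191.4840272 ],
       [  0.        ,   0.        ,   1.        ]]), 'cam_to_world': array([[ 8.50249905e-01,  2.52671222e-01, -4.61770888e-01,
         1.29246013e-02],
       [-5.26379205e-01,  4.07833967e-01, -7.46053877e-01,
        -8.57277895e-01],
       [-1.80491615e-04,  8.77398831e-01,  4.79761669e-01,
         6.21391627e-01],
       [ 0.00000000e+00,  0.00000000e+00,  0.00000000e+00,
         1.00000000e+00]])}
wrist {'intrinsics': array([[330.748581  ,   0.        , 250.81697728],
       [  0.        , 330.748581  , 189.04490527],
      
[... 361 characters left out ...]
000e+00,
         1.00000000e+00]])}
{'time': 0.15, 'qpos': array([-1.45984686e-01,  3.42570812e-01,  1.52474994e+00, -3.11539733e-05,
        1.27538950e+00, -1.45992966e-01]), 'qvel': array([-0.00167575, -0.0018392 , -0.00378935,  0.00126058, -0.00041736,
       -0.00041778]), 'joint_efforts': array([ 7.52666965e-04, -4.31470585e+01, -2.44352603e+01,  7.18239485e-02,
        5.38185902e-02, -1.32920518e-04]), 'tool_pos': array([5.24746322e-01, 5.87679265e-05, 2.51217004e-01]), 'tool_rot': array([3.02225246, 1.56967832, 3.02226982]), 'contact_force': array([ 0.5806305 , -0.07436256, -0.03163747]), 'torque': array([ 0.04100383, -0.00958294, -0.02862128]), 'opening': 0.0917652718279609} 0.025
```

View pics/scene0.png

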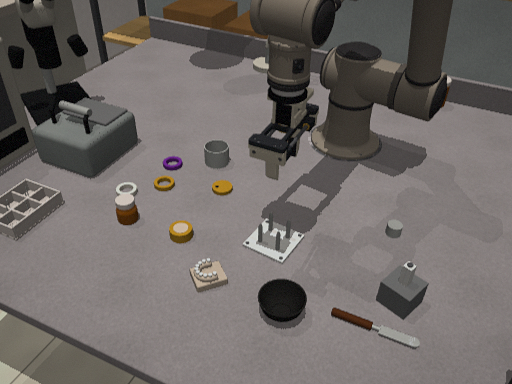

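View pics/side0.png

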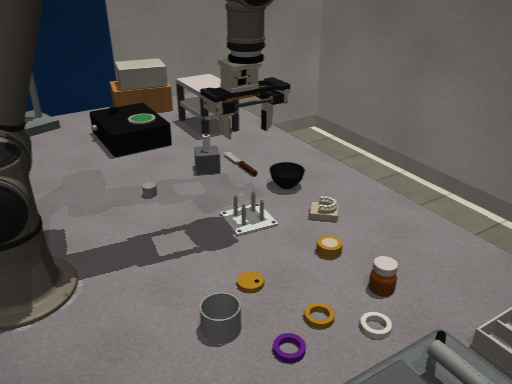

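The scene view shows these: body with plaster patch at (181,231), brass ring at (164,183), and lid with its mark at (222,187). The look-alikes are the purple ring at (172,163), the white ring at (127,189) and the casting ring at (216,153), and the weight is at (394,228). The fixture is at (275,238), and the stand with the gauge is at (402,288).

```bash
cat > m.py <<'E'
from h import *
def blobs(im,lo,hi,amin=60):
    m=cv2.inRange(cv2.cvtColor(im,cv2.COLOR_BGR2HSV),lo,hi)
    cs,_=cv2.findContours(m,cv2.RETR_EXTERNAL,cv2.CHAIN_APPROX_NONE)
    return [c for c in cs if cv2.contourArea(c)>amin],m
BR=((15,120,70),(28,255,255))
E
python3 - <<'E'
from m import *
T,s=pose(); print(np.round(T,3))
for n in("scene","side"):
    im=cv2.imread(f"pics/{n}0.png")
    cs,m=blobs(im,*BR)
    for c in cs:
        M=cv2.moments(cv2.convexHull(c)); u=[M['m10']/M['m00'],M['m01']/M['m00']]
        print(n,np.round(u,1),cv2.contourArea(c),[np.round(ray(n,u,z)[0,:2],3) for z in(.006,.007,.013)])
# fixture posts tops / plate, by hand
for n,pts,z in(("scene",[(260,229),(288,227),(264,219),(276,243)],.0),("scene",[(409,265)],.112),("side",[(206,136)],.112),("side",[(249,219)],.008),("scene",[(275,240)],.008)):
    print(n,np.round(ray(n,pts,z),3).tolist())
a=cv2.imread("pics/scene0.png")[200:320,230:430]; b=cv2.imread("pics/side0.png")[110:240,180:340]
a=cv2.resize(a,(780,468),interpolation=cv2.INTER_CUBIC); cv2.imwrite("pics/crop1.png",a)
E
```

```text
[[-0.001 -0.     1.     0.525]
 [ 0.     1.     0.     0.   ]
 [-1.     0.    -0.001  0.251]
 [ 0.     0.     0.     1.   ]]
scene [180.1 231.3] 388.5 [array([ 0.601, -0.226]), array([ 0.602, -0.226]), array([ 0.607, -0.222])]
scene [221.4 187. ] 216.5 [array([ 0.399, -0.223]), array([ 0.4  , -0.223]), array([ 0.407, -0.219])]
scene [163.5 182.9] 218.0 [array([ 0.456, -0.374]), array([ 0.457, -0.373]), array([ 0.463, -0.368])]
scene [130.3  32.3] 804.5 [array([-0.42 , -1.152]), array([-0.418, -1.15 ]), array([-0.405, -1.139])]
scene [215.   15.7] 1871.5 [array([-0.805, -0.93 ]), array([-0.802, -0.929]), array([-0.786, -0.919])]
side [319.4 315. ] 542.0 [array([ 0.459, -0.371]), array([ 0.458, -0.371]), array([ 0.454, -0.376])]
side [250.1 281.3] 423.5 [array([ 0.4  , -0.221]), array([ 0.399, -0.222]), array([ 0.395, -0.228])]
side [329.1 246.6] 378.0 [array([ 0.615, -0.212]), array([ 0.614, -0.213]), array([ 0.608, -0.219])]
side [117.1  87.9] 80.0 [array([0.596, 1.281]), array([0.595, 1.278]), array([0.59 , 1.257])]
scene [[0.498, -0.059, 0.0], [0.459, 0.0, 0.0], [0.459, -0.066, 0.0], [0.525, -0.003, 0.0]]
scene [[0.57, 0.302, 0.112]]
side [[0.564, 0.293, 0.112]]
side [[0.52, -0.019, 0.008]]
scene [[0.525, -0.006, 0.008]]
```

View pics/wrist0.png

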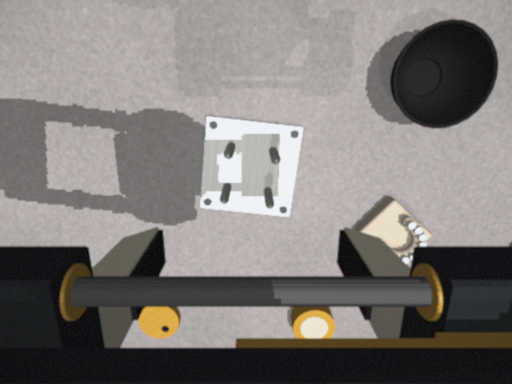

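The wrist view shows the fixture plate with corners at about (207,116), (302,127), (290,216) and (200,208). The lid is at (159,321), the body at (314,325), the bowl at (443,73) and the cast at (397,230).

Run:
```python
from m import *
T,s=pose()
c=ray("wrist",[(213,125),(294,133),(284,210),(207,202)],.008,T); print("screws",c.round(4).tolist(),c.mean(0).round(4))
c=ray("wrist",[(207,116),(302,127),(290,216),(200,208)],.008,T); print("corners",c.round(4).tolist(),c.mean(0).round(4)); 
d=c[1]-c[0]+c[2]-c[3]; e=c[0]-c[3]+c[1]-c[2]; print(np.degrees(np.arctan2(d[1],d[0])),np.degrees(np.arctan2(-e[0],e[1])),np.linalg.norm(d)/2,np.linalg.norm(e)/2)
print("body",ray("wrist",[(314,325)],.026,T),"lid",ray("wrist",[(159,321)],.012,T),"cast",ray("wrist",[(397,230)],.01,T))
for n,p,z in(("scene",(216,147),.055),("scene",(172,163),.007),("scene",(208,280),.01),("side",(288,347),.007),("side",(220,305),.055),("side",(324,213),.01),("side",(384,265),.065),("side",(376,324),.007),("side",(149,190),.02),("scene",(394,229),.015)): print(n,p,ray(n,p,z).round(3))
print(R.from_matrix(T[:3,:3]).as_rotvec())
```

```text
screws [[0.4826, 0.0396, 0.008], [0.5736, 0.0307, 0.008], [0.5651, -0.0621, 0.008], [0.4723, -0.0518, 0.008]] [ 0.5234 -0.0109  0.008 ]
corners [[0.4763, 0.0495, 0.008], [0.5824, 0.0374, 0.008], [0.5727, -0.0699, 0.008], [0.4635, -0.0595, 0.008]] [ 0.5237 -0.0106  0.008 ]
-5.955388174795114 -5.920831970578035 0.10821252767581033 0.10870817865960991
body [[ 0.60682896 -0.21437586  0.026     ]] lid [[ 0.40181902 -0.21959103  0.012     ]] cast [[ 0.70446046 -0.08751686  0.01      ]]
scene (216, 147) [[ 0.297 -0.297  0.055]]
scene (172, 163) [[ 0.366 -0.405  0.007]]
scene (208, 280) [[ 0.709 -0.084  0.01 ]]
side (288, 347) [[ 0.364 -0.403  0.007]]
side (220, 305) [[ 0.291 -0.298  0.055]]
side (324, 213) [[ 0.694 -0.097  0.01 ]]
side (384, 265) [[ 0.608 -0.377  0.065]]
side (376, 324) [[ 0.53  -0.443  0.007]]
side (149, 190) [[0.357 0.233 0.02 ]]
scene (394, 229) [[0.362 0.242 0.015]]
[9.09077570e-05 1.57190638e+00 1.18191599e-04]
```

```bash
python3 -m creep '[{"translation":[0.02,-0.045,0.017],"twist":[0.05,0,0],"hand":100},{"translation":[0.04,-0.09,0.034],"twist":[0.103,0,0],"hand":100},{"translation":[0.06,-0.135,0.05],"twist":[0.103,0,0],"hand":100},{"translation":[0.08,-0.18,0.066],"twist":[0.103,0,0],"hand":100},{"translation":[0.09,-0.219,0.082],"twist":[0.103,0,0],"hand":100}]' 20
python3 -m creep '[{"translation":[0,0,0],"twist":[0,0,0],"hand":100},{"translation":[0,0,0],"twist":[0,0,0],"hand":100}]'
python3 - <<'E'
from m import *
im,T=shot("wrist","w1.png"); print(T.round(4))
cs,m=blobs(im,*BR)
for c in cs:
    if len(c)>5: print(cv2.contourArea(c),np.round(cv2.fitEllipse(cv2.convexHull(c)),1) if 0 else cv2.fitEllipse(cv2.convexHull(c)), ray("wrist",cv2.fitEllipse(cv2.convexHull(c))[0],.026,T).round(4))
E
```

```text
time: 0.65
tool_pos: [0.6059, -0.2193, 0.1594]
tool_rot: [2.846, 1.567, 2.743]
contact_force: [0.6, 0.8, 0.6]
opening: 0.0916
time: 0.85
tool_pos: [0.6052, -0.2202, 0.1577]
tool_rot: [2.788, 1.564, 2.683]
contact_force: [0.8, 0.6, 0.7]
opening: 0.0916
[[-0.0062  0.1049  0.9945  0.6052]
 [ 0.0031  0.9945 -0.1048 -0.2202]
 [-1.      0.0024 -0.0065  0.1577]
 [ 0.      0.      0.      1.    ]]
2396.5 ((383.5877685546875, 340.34808349609375), (17.105823516845703, 356.5099792480469), 89.65721893310547) [[ 0.7164 -0.3864  0.026 ]]
415.5 ((137.45758056640625, 336.0238952636719), (28.640926361083984, 41.33349609375), 23.643512725830078) [[ 0.4798 -0.3575  0.026 ]]
755.0 ((427.2286376953125, 292.0010681152344), (29.758258819580078, 58.69004821777344), 168.1516571044922) [[ 0.7555 -0.3359  0.026 ]]
714.5 ((74.356201171875, 291.717041015625), (29.33429718017578, 58.29874801635742), 12.39952278137207) [[ 0.4317 -0.3027  0.026 ]]
2872.5 ((28.223764419555664, 204.71890258789062), (57.52224349975586, 67.36685943603516), 107.76199340820312) [[ 0.415 -0.215  0.026]]
3351.0 ((253.1955108642578, 184.67970275878906), (64.69495391845703, 67.59719848632812), 178.77455139160156) [[ 0.607  -0.2171  0.026 ]]
```

View pics/w1.png

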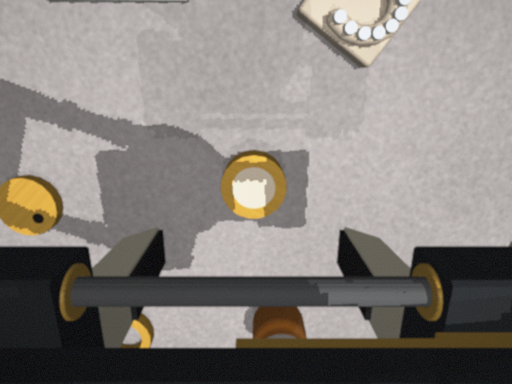

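```bash
python3 -m creep '[{"translation":[0.04,0.001,0.001],"twist":[0,-0.006,-0.002],"hand":100},{"translation":[0.08,0.002,0.002],"twist":[0,-0.006,-0.002],"hand":100},{"translation":[0.11,0.002,0.002],"twist":[0,-0.006,-0.002],"hand":100},{"translation":[0.125,0.002,0.002],"twist":[0,-0.006,-0.002],"hand":100},{"translation":[0.125,0.002,0.002],"twist":[0,-0.006,-0.002],"hand":100}]' 20
python3 -m creep '[{"translation":[0,0,0],"twist":[0,0,0],"hand":100},{"translation":[0,0,0],"twist":[0,0,0],"hand":100}]'
python3 -c "
from h import *
print(pose()[0].round(4))"
```

```text
time: 1.4
tool_pos: [0.6062, -0.2153, 0.0325]
tool_rot: [2.598, 1.568, 2.496]
contact_force: [0.2, 1.0, -0.6]
opening: 0.0914
time: 1.6
tool_pos: [0.6072, -0.2153, 0.0347]
tool_rot: [0.295, 1.57, 0.193]
contact_force: [0.0, -0.1, -0.3]
opening: 0.0916
[[ 9.000e-04  1.015e-01  9.948e-01  6.072e-01]
 [ 2.000e-04  9.948e-01 -1.015e-01 -2.153e-01]
 [-1.000e+00  3.000e-04  9.000e-04  3.470e-02]
 [ 0.000e+00  0.000e+00  0.000e+00  1.000e+00]]
```

```bash
python3 -m creep '[{"translation":[0.0055,-0.0025,-0.0005],"twist":[0,0,0],"hand":100},{"translation":[0.0055,-0.0025,-0.0005],"twist":[0,0,0],"hand":100},{"translation":[0.0055,-0.0025,-0.0005],"twist":[0,0,0],"hand":50},{"translation":[0.0055,-0.0025,-0.0005],"twist":[0,0,0],"hand":50},{"translation":[0.0055,-0.0025,-0.0005],"twist":[0,0,0],"hand":50}]' 20
python3 -m creep '[{"translation":[0,0,0],"twist":[0,0,0],"hand":50},{"translation":[0,0,0],"twist":[0,0,0],"hand":50},{"translation":[0,0,0],"twist":[0,0,0],"hand":50},{"translation":[0,0,0],"twist":[0,0,0],"hand":50},{"translation":[0,0,0],"twist":[0,0,0],"hand":50}]' 20
```

```text
time: 2.1
tool_pos: [0.6065, -0.2178, 0.0293]
tool_rot: [0.198, 1.57, 0.096]
contact_force: [0.3, -0.5, -0.4]
opening: 0.0723
time: 2.6
tool_pos: [0.6065, -0.2178, 0.0292]
tool_rot: [0.219, 1.57, 0.118]
contact_force: [1.0, 0.6, 0.5]
opening: 0.0543
```

```bash
python3 -m creep '[{"translation":[-0.03,0,0],"twist":[0,0,0],"hand":50},{"translation":[-0.07,0.01,-0.01],"twist":[0,0,0],"hand":50},{"translation":[-0.11,0.04,-0.04],"twist":[0,0,0],"hand":50},{"translation":[-0.12,0.075,-0.07],"twist":[0,0,0],"hand":50},{"translation":[-0.12,0.11,-0.1036],"twist":[0,0,0],"hand":50}]' 20
python3 -m creep '[{"translation":[0,0.01,0],"twist":[0,0,0],"hand":50},{"translation":[0,0.01,0],"twist":[0,0,0],"hand":50},{"translation":[0,0.01,0],"twist":[0,0,0],"hand":50}]' 20
python3 - <<'E'
from m import *
im,T=shot("wrist","w2.png"); print(T.round(4)); np.save("T2.npy",T)
E
```

```text
time: 3.1
tool_pos: [0.5163, -0.0995, 0.1511]
tool_rot: [-0.113, 1.565, -0.216]
contact_force: [0.4, 2.0, -3.3]
opening: 0.0544
time: 3.4
tool_pos: [0.5181, -0.0901, 0.1511]
tool_rot: [-0.181, 1.564, -0.283]
contact_force: [0.7, -0.2, -3.3]
opening: 0.0544
[[ 0.0061  0.102   0.9948  0.5181]
 [-0.0018  0.9948 -0.102  -0.0901]
 [-1.     -0.0011  0.0063  0.1511]
 [ 0.      0.      0.      1.    ]]
```

View pics/w2.png

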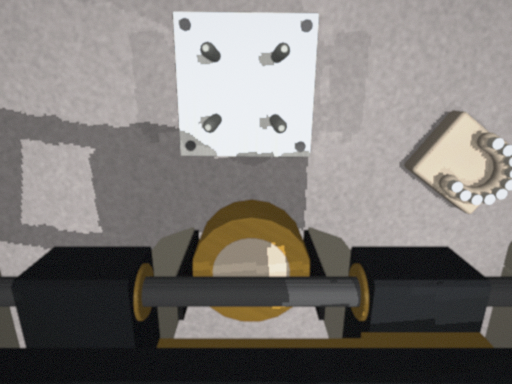

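The view shows the body held squarely with its patch up, at (251,265). The post tops are at about (206,47), (285,47), (208,127) and (281,127), and the plate screws are at (184,23), (307,26), (300,146) and (190,146).

Run:
```python
from m import *
im=cv2.imread("pics/w2.png"); T=np.load("T2.npy"); g=cv2.cvtColor(im,cv2.COLOR_BGR2GRAY)
P=[]
for u,v in[(184,23),(307,26),(300,146),(190,146)]:
    r=g[v-8:v+9,u-8:u+9].astype(float); w=np.clip(0.6*np.median(r)-r,0,None); yy,xx=np.mgrid[-8:9,-8:9]
    P.append((u+(w*xx).sum()/w.sum(),v+(w*yy).sum()/w.sum()))
c=ray("wrist",P,.008,T); print(np.round(P,1).tolist(),c[:,:2].round(4).tolist(),c.mean(0).round(4))
d=c[1]-c[0]+c[2]-c[3]; e=c[0]-c[3]+c[1]-c[2]; print(np.degrees([np.arctan2(d[1],d[0]),np.arctan2(-e[0],e[1])]),np.linalg.norm(d)/2,np.linalg.norm(e)/2)
t=ray("wrist",[(206,47),(285,47),(208,127),(281,127)],.064,T); print("tops",t[:,:2].round(4).tolist(),t.mean(0).round(4))
A=T[:3,3]; y=T[:3,1]; down=T[:3,0]
for off in(-.002,0,.002): print(off,"patch top",proj("wrist",A+down*.0032+y*(.018+off),T).round(1), "rim top",proj("wrist",A+down*.0032+y*(.028+off),T).round(1),"bottom",proj("wrist",A+down*.0292+y*(.028+off),T).round(1))
print([ (v,im[v,251].tolist()) for v in range(194,252,2)])
cv2.imwrite("pics/crop2.png",cv2.resize(im[0:280,150:350],(571,800)[::1],interpolation=cv2.INTER_CUBIC)[:600])
```

```text
[[184.5, 24.0], [306.1, 25.2], [299.6, 144.8], [190.1, 144.9]] [[0.4825, 0.0398], [0.5735, 0.0297], [0.5633, -0.0605], [0.4724, -0.0511]] [ 0.5229 -0.0105  0.008 ]
[-6.11017206 -6.39931427] 0.09149835380297669 0.09113192589165534
tops [[0.5023, 0.0159], [0.5503, 0.011], [0.4967, -0.0321], [0.5442, -0.037]] [ 0.5234 -0.0105  0.064 ]
-0.002 patch top [[250.3 238.3]] rim top [[250.3 217.5]] bottom [[250.3 198.4]]
0 patch top [[250.3 234.2]] rim top [[250.3 213.3]] bottom [[250.3 194.7]]
0.002 patch top [[250.3 230.1]] rim top [[250.3 209. ]] bottom [[250.3 190.9]]
[(194, [104, 105, 109]), (196, [104, 106, 109]), (198, [96, 100, 105]), (200, [41, 68, 84]), (202, [29, 65, 84]), (204, [27, 63, 81]), (206, [25, 61, 80]), (208, [28, 65, 83]), (210, [26, 63, 82]), (212, [31, 65, 86]), (214, [27, 67, 85]), (216, [28, 67, 87]), (218, [40, 96, 124]), (220, [42, 102, 130]), (222, [41, 100, 130]), (224, [38, 99, 128]), (226, [42, 98, 126]), (228, [42, 99, 127]), (230, [42, 97, 125]), (232, [35, 95, 124]), (234, [43, 99, 126]), (236, [45, 102, 129]), (238, [87, 111, 128]), (240, [122, 136, 147]), (242, [121, 136, 145]), (244, [121, 134, 145]), (246, [121, 135, 145]), (248, [120, 133, 143]), (250, [121, 134, 145])]
```

View pics/crop2.png

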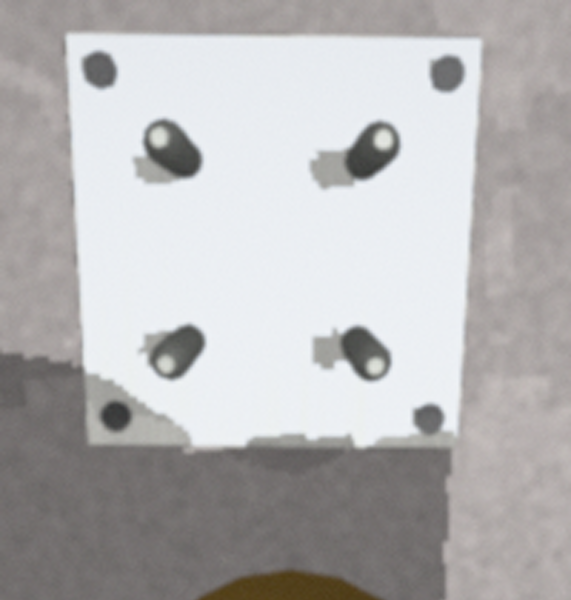

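```bash
python3 -m creep '[{"translation":[0.01,0.03,-0.001],"twist":[0,0.003,0.001],"hand":50},{"translation":[0.02,0.06,-0.002],"twist":[0,0.006,0.001],"hand":50},{"translation":[0.03,0.0814,-0.0032],"twist":[0,0.006,0.001],"hand":50},{"translation":[0.03,0.0814,-0.0032],"twist":[0,0.006,0.001],"hand":50},{"translation":[0.03,0.0814,-0.0032],"twist":[0,0.006,0.001],"hand":50}]' 20
python3 - <<'E'
from m import *
im,T=shot("wrist","w3.png"); print(T.round(4)); im2,_=shot("side","s3.png")
E
```

```text
time: 3.95
tool_pos: [0.524, -0.01, 0.1203]
tool_rot: [-2.525, 1.57, -2.628]
contact_force: [0.9, -0.7, -3.3]
opening: 0.0544
[[-7.000e-04  1.026e-01  9.947e-01  5.240e-01]
 [-4.000e-04  9.947e-01 -1.026e-01 -1.000e-02]
 [-1.000e+00 -4.000e-04 -6.000e-04  1.203e-01]
 [ 0.000e+00  0.000e+00  0.000e+00  1.000e+00]]
```

```bash
python3 -m creep '[{"translation":[0.01,0.001,-0.001],"twist":[0,0,0],"hand":50},{"translation":[0.02,0.001,-0.001],"twist":[0,0,0],"hand":50},{"translation":[0.03,0.001,-0.001],"twist":[0,0,0],"hand":50},{"translation":[0.036,0.001,-0.001],"twist":[0,0,0],"hand":50},{"translation":[0.036,0.001,-0.001],"twist":[0,0,0],"hand":50}]' 20
python3 -m creep '[{"translation":[0.005,0,0],"twist":[0,0,0],"hand":50},{"translation":[0.01,0,0],"twist":[0,0,0],"hand":50},{"translation":[0.01,0,0],"twist":[0,0,0],"hand":50}]' 20
```

```text
time: 4.55
tool_pos: [0.5225, -0.0094, 0.0836]
tool_rot: [-2.986, 1.569, -3.09]
contact_force: [0.2, -0.5, -3.1]
opening: 0.0545
time: 4.85
tool_pos: [0.5221, -0.0093, 0.073]
tool_rot: [-3.062, 1.568, 3.117]
contact_force: [0.3, -0.3, -3.7]
opening: 0.0547
```

```bash
python3 -m creep '[{"translation":[0.01,0,0.0006],"twist":[0,0,0],"hand":50},{"translation":[0.02,0,0.0008],"twist":[0,0,0],"hand":50},{"translation":[0.028,0,0.001],"twist":[0,0,0],"hand":50},{"translation":[0.033,0,0.001],"twist":[0,0,0],"hand":50},{"translation":[0.033,0,0.001],"twist":[0,0,0],"hand":50}]' 20
python3 -m creep '[{"translation":[0.0015,0,0],"twist":[0,0,0],"hand":50},{"translation":[0.003,0,0],"twist":[0,0,0],"hand":50},{"translation":[0.003,0,0],"twist":[0,0,0],"hand":50}]' 20
```

```text
time: 5.35
tool_pos: [0.5224, -0.0093, 0.0389]
tool_rot: [-3.113, 1.566, 3.066]
contact_force: [-0.4, -0.7, -3.2]
opening: 0.0544
time: 5.65
tool_pos: [0.5227, -0.0094, 0.0371]
tool_rot: [-3.062, 1.567, 3.117]
contact_force: [-3.9, 0.1, 6.2]
opening: 0.0545
```

```bash
python3 -m creep '[{"translation":[0,0,0],"twist":[0,0,0],"hand":78},{"translation":[0,0,0],"twist":[0,0,0],"hand":78},{"translation":[0,0,0],"twist":[0,0,0],"hand":78},{"translation":[0,0,0],"twist":[0,0,0],"hand":78},{"translation":[-0.01,0,0],"twist":[0,0,0],"hand":78}]' 20
python3 -m creep '[{"translation":[-0.03,0,0],"twist":[0,0,0],"hand":78},{"translation":[-0.06,0,0],"twist":[0,0,0],"hand":78},{"translation":[-0.1,0,0],"twist":[0,0,0],"hand":78},{"translation":[-0.11,-0.04,0],"twist":[0,0,0],"hand":78},{"translation":[-0.11,-0.08,0],"twist":[0,0,0],"hand":78}]' 20
python3 -m creep '[{"translation":[0,0,0],"twist":[0,0,0],"hand":78},{"translation":[0,0,0],"twist":[0,0,0],"hand":100}]' 20
python3 - <<'E'
from m import *
im,T=shot("wrist","w4.png"); print(T.round(4)); np.save("T4.npy",T)
hsv=cv2.cvtColor(im,cv2.COLOR_BGR2HSV); m=cv2.inRange(hsv,(15,110,40),(30,255,255)); m[200:]=0
cs,_=cv2.findContours(m,0,1); c=cv2.convexHull(max(cs,key=cv2.contourArea)); print(cv2.fitEllipse(c))
e=cv2.fitEllipse(c)
for z in(.008,.021,.034): print(z,ray("wrist",e[0],z,T).round(4))
E
```

```text
time: 6.15
tool_pos: [0.5219, -0.0093, 0.0464]
tool_rot: [-3.122, 1.564, 3.057]
contact_force: [-0.9, 0.7, -0.6]
opening: 0.0717
time: 6.65
tool_pos: [0.5155, -0.0894, 0.1597]
tool_rot: [-2.05, 1.569, -2.151]
contact_force: [0.2, 0.0, -0.2]
opening: 0.0716
time: 6.85
tool_pos: [0.5157, -0.0899, 0.1605]
tool_rot: [-1.176, 1.569, -1.279]
contact_force: [-0.3, 0.1, 0.3]
opening: 0.0759
[[ 4.000e-04  1.031e-01  9.947e-01  5.157e-01]
 [-1.300e-03  9.947e-01 -1.031e-01 -8.990e-02]
 [-1.000e+00 -1.200e-03  5.000e-04  1.605e-01]
 [ 0.000e+00  0.000e+00  0.000e+00  1.000e+00]]
((248.63400268554688, 88.25798797607422), (72.8298568725586, 75.7927017211914), 179.409912109375)
0.008 [[ 0.5225 -0.011   0.008 ]]
0.021 [[ 0.5225 -0.0109  0.021 ]]
0.034 [[ 0.5226 -0.0108  0.034 ]]
```

View pics/w4.png

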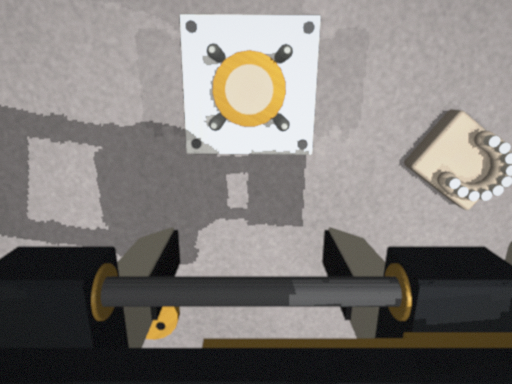

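The body is centred between the posts at (249,88), flat with its patch up. Next is the ring.

```bash
python3 -m creep '[{"translation":[0,-0.045,-0.006],"twist":[0,0,0],"hand":100},{"translation":[0,-0.09,-0.012],"twist":[0,0,0],"hand":100},{"translation":[0,-0.135,-0.018],"twist":[0,0,0],"hand":100},{"translation":[0,-0.18,-0.023],"twist":[0,0,0],"hand":100},{"translation":[0,-0.225,-0.028],"twist":[0,0,0],"hand":100}]' 20
python3 -m creep '[{"translation":[0,-0.04,0],"twist":[0,0,0],"hand":100},{"translation":[0,-0.06,0],"twist":[0,0,0],"hand":100},{"translation":[0,-0.06,0],"twist":[0,0,0],"hand":100},{"translation":[0,-0.06,0],"twist":[0,0,0],"hand":100}]' 20
python3 - <<'E'
from m import *
im,T=shot("wrist","w5.png"); print(T.round(4)); np.save("T5.npy",T)
cs,m=blobs(im,(15,110,40),(30,255,255),300)
for c in cs:
    e=cv2.fitEllipse(cv2.convexHull(c)); print(np.round(e[0]+e[1],1),ray("wrist",e[0],.007,T).round(4))
E
```

```text
time: 7.4
tool_pos: [0.4648, -0.3102, 0.1602]
tool_rot: [-2.888, 1.57, -2.988]
contact_force: [1.1, 0.0, 0.7]
opening: 0.0918
time: 7.8
tool_pos: [0.4591, -0.3684, 0.1597]
tool_rot: [2.463, 1.569, 2.363]
contact_force: [-0.5, 0.9, -0.1]
opening: 0.0918
[[-0.0015  0.0994  0.995   0.4591]
 [ 0.0015  0.995  -0.0994 -0.3684]
 [-1.      0.0014 -0.0017  0.1597]
 [ 0.      0.      0.      1.    ]]
[413.3 340.9  17.4 389.6] [[ 0.6116 -0.5584  0.007 ]]
[426.8 291.8  31.9  60.5] [[ 0.6222 -0.4995  0.007 ]]
[ 74.7 291.9  31.6  60.2] [[ 0.2731 -0.465   0.007 ]]
[249.1 184.4  61.1  61.7] [[ 0.4574 -0.3711  0.007 ]]
[154.6   5.8  71.1  81. ] [[ 0.3995 -0.2215  0.007 ]]
```

View pics/w5.png

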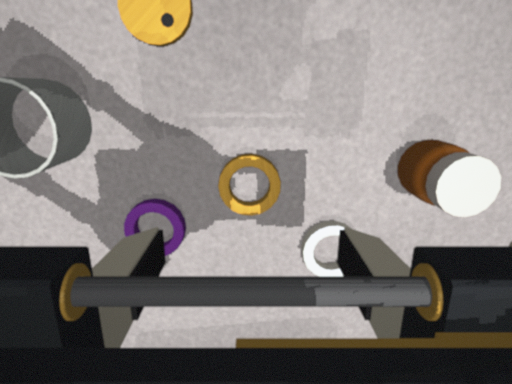

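```bash
python3 -m creep '[{"translation":[0.04,-0.002,-0.001],"twist":[0,0,0],"hand":80},{"translation":[0.08,-0.0027,-0.0013],"twist":[0,0,0],"hand":80},{"translation":[0.11,-0.0027,-0.0013],"twist":[0,0,0],"hand":80},{"translation":[0.125,-0.0027,-0.0013],"twist":[0,0,0],"hand":80},{"translation":[0.125,-0.0027,-0.0013],"twist":[0,0,0],"hand":80}]' 20
python3 -m creep '[{"translation":[0.001,0,0],"twist":[0,0,0],"hand":80},{"translation":[0.002,0,0],"twist":[0,0,0],"hand":80},{"translation":[0.002,0,0],"twist":[0,0,0],"hand":80}]'
```

```text
time: 8.35
tool_pos: [0.457, -0.3673, 0.0326]
tool_rot: [2.419, 1.563, 2.322]
contact_force: [-0.5, -0.3, -0.6]
opening: 0.0731
time: 8.65
tool_pos: [0.4576, -0.3672, 0.0317]
tool_rot: [2.41, 1.565, 2.314]
contact_force: [0.8, -0.8, -0.4]
opening: 0.0737
```

```bash
python3 -m creep '[{"translation":[0.002,-0.0035,0],"twist":[0,0,0],"hand":80},{"translation":[0.0038,-0.0035,0],"twist":[0,0,0],"hand":80},{"translation":[0.0038,-0.0035,0],"twist":[0,0,0],"hand":50},{"translation":[0.0038,-0.0035,0],"twist":[0,0,0],"hand":50},{"translation":[0.0038,-0.0035,0],"twist":[0,0,0],"hand":50}]' 20
python3 -m creep '[{"translation":[0,0,0],"twist":[0,0,0],"hand":50},{"translation":[0,0,0],"twist":[0,0,0],"hand":50},{"translation":[0,0,0],"twist":[0,0,0],"hand":50},{"translation":[0,0,0],"twist":[0,0,0],"hand":50}]' 20
```

```text
time: 9.15
tool_pos: [0.4572, -0.3708, 0.0278]
tool_rot: [2.41, 1.565, 2.315]
contact_force: [0.0, -0.7, 0.9]
opening: 0.0555
time: 9.55
tool_pos: [0.4572, -0.3707, 0.0278]
tool_rot: [2.411, 1.565, 2.315]
contact_force: [-0.1, -0.9, -0.4]
opening: 0.0553
```

```bash
python3 -m creep '[{"translation":[-0.04,0,0],"twist":[0,0,0],"hand":50},{"translation":[-0.08,0.01,0],"twist":[0,0,0],"hand":50},{"translation":[-0.12,0.035,0.005],"twist":[0,0,0],"hand":50},{"translation":[-0.13,0.075,0.01],"twist":[0,0,0],"hand":50},{"translation":[-0.13,0.12,0.015],"twist":[0,0,0],"hand":50}]' 20
python3 -m creep '[{"translation":[0,0.045,0.004],"twist":[0,0,0],"hand":50},{"translation":[0,0.09,0.009],"twist":[0,0,0],"hand":50},{"translation":[0,0.13,0.013],"twist":[0,0,0],"hand":50},{"translation":[0,0.16,0.015],"twist":[0,0,0],"hand":50},{"translation":[0,0.16,0.015],"twist":[0,0,0],"hand":50}]' 20
python3 -m creep '[{"translation":[0,0,0],"twist":[0,0,0],"hand":50},{"translation":[0,0,0],"twist":[0,0,0],"hand":50}]' 20
python3 - <<'E'
from m import *
im,T=shot("wrist","w6.png"); print(T.round(4)); np.save("T6.npy",T)
A=T[:3,3]; y=T[:3,1]; down=T[:3,0]
for off in(-.003,-.0015,0,.0015): print(off,"in top",proj("wrist",A+down*.0138+y*(.018+off),T).round(1),"rim top",proj("wrist",A+down*.0138+y*(.028+off),T).round(1),"bottom",proj("wrist",A+down*.0278+y*(.028+off),T).round(1))
g=im.astype(int); print([ (v,im[v,251].tolist()) for v in range(184,250,2)])
hsv=cv2.cvtColor(im,cv2.COLOR_BGR2HSV); m=cv2.inRange(hsv,(15,110,40),(30,255,255)); m[170:]=0
cs,_=cv2.findContours(m,0,1); c=cv2.convexHull(max(cs,key=cv2.contourArea)); e=cv2.fitEllipse(c); print(e,ray("wrist",e[0],.03,T).round(4))
E
```

```text
time: 10.05
tool_pos: [0.4852, -0.2535, 0.1607]
tool_rot: [1.513, 1.569, 1.415]
contact_force: [0.4, 0.1, -2.0]
opening: 0.0554
time: 10.55
tool_pos: [0.5157, -0.0921, 0.1608]
tool_rot: [1.84, 1.568, 1.746]
contact_force: [0.4, -0.5, -1.5]
opening: 0.0556
time: 10.75
tool_pos: [0.5155, -0.0925, 0.1606]
tool_rot: [1.973, 1.568, 1.879]
contact_force: [0.1, 0.5, -1.1]
opening: 0.0555
[[-8.000e-04  9.370e-02  9.956e-01  5.155e-01]
 [ 2.700e-03  9.956e-01 -9.370e-02 -9.250e-02]
 [-1.000e+00  2.600e-03 -1.100e-03  1.606e-01]
 [ 0.000e+00  0.000e+00  0.000e+00  1.000e+00]]
-0.003 in top [[250.3 230.5]] rim top [[250.3 211. ]] bottom [[250.3 201.1]]
-0.0015 in top [[250.3 227.6]] rim top [[250.3 208. ]] bottom [[250.3 198.3]]
0 in top [[250.3 224.7]] rim top [[250.3 205. ]] bottom [[250.3 195.5]]
0.0015 in top [[250.3 221.8]] rim top [[250.3 201.9]] bottom [[250.3 192.7]]
[(184, [110, 110, 115]), (186, [113, 112, 116]), (188, [111, 111, 117]), (190, [110, 111, 115]), (192, [110, 111, 118]), (194, [112, 112, 116]), (196, [111, 111, 115]), (198, [71, 86, 96]), (200, [30, 66, 86]), (202, [32, 67, 85]), (204, [29, 67, 85]), (206, [38, 86, 111]), (208, [49, 111, 141]), (210, [43, 103, 133]), (212, [45, 102, 132]), (214, [45, 103, 132]), (216, [43, 101, 131]), (218, [43, 99, 128]), (220, [42, 99, 127]), (222, [39, 98, 125]), (224, [99, 115, 128]), (226, [177, 177, 184]), (228, [178, 177, 184]), (230, [170, 171, 177]), (232, [169, 170, 176]), (234, [171, 171, 179]), (236, [178, 179, 184]), (238, [181, 183, 188]), (240, [177, 179, 185]), (242, [173, 175, 181]), (244, [170, 173, 177]), (246, [175, 177, 183]), (248, [179, 179, 187])]
((249.8131561279297, 85.36026000976562), (73.0700454711914, 76.0514907836914), 0.03816640004515648) [[ 0.5226 -0.0108  0.03  ]]
```

View pics/w6.png

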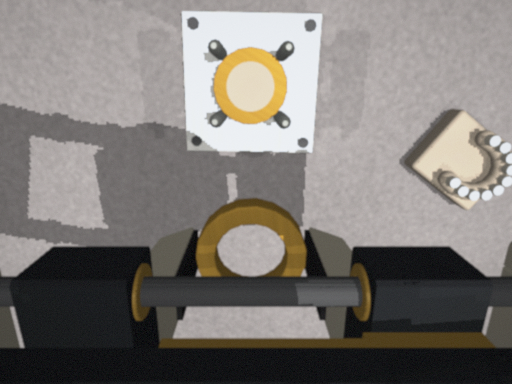

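The ring is held flat at (251,255), and the body in the fixture is at (250,85).

```bash
python3 -m creep '[{"translation":[0.01,0.03,0],"twist":[0.012,0,-0.0025],"hand":50},{"translation":[0.02,0.06,-0.0005],"twist":[0.012,0,-0.0025],"hand":50},{"translation":[0.03,0.0827,-0.0007],"twist":[0.012,0,-0.0025],"hand":50},{"translation":[0.04,0.0827,-0.0007],"twist":[0.012,0,-0.0025],"hand":50},{"translation":[0.04,0.0827,-0.0007],"twist":[0.012,0,-0.0025],"hand":50}]' 20
python3 -m creep '[{"translation":[0.005,0,0],"twist":[0,0,0],"hand":50},{"translation":[0.01,0,0],"twist":[0,0,0],"hand":50},{"translation":[0.01,0,0],"twist":[0,0,0],"hand":50}]' 20
python3 -c "
from h import *
print(pose()[0].round(4))"
```

```text
time: 11.3
tool_pos: [0.5219, -0.011, 0.1196]
tool_rot: [-3.041, 1.567, 3.135]
contact_force: [0.1, -0.4, -1.5]
opening: 0.0556
time: 11.6
tool_pos: [0.5215, -0.0118, 0.109]
tool_rot: [-3.068, 1.566, 3.107]
contact_force: [-0.6, -0.3, -0.7]
opening: 0.0549
[[-4.600e-03  1.078e-01  9.942e-01  5.215e-01]
 [ 2.000e-04  9.942e-01 -1.078e-01 -1.180e-02]
 [-1.000e+00 -3.000e-04 -4.600e-03  1.090e-01]
 [ 0.000e+00  0.000e+00  0.000e+00  1.000e+00]]
```

```bash
python3 -m creep '[{"translation":[0.005,0.0018,0.001],"twist":[0,-0.004,0],"hand":50},{"translation":[0.012,0.0018,0.001],"twist":[0,-0.004,0],"hand":50},{"translation":[0.02,0.0018,0.001],"twist":[0,-0.004,0],"hand":50},{"translation":[0.026,0.0018,0.001],"twist":[0,-0.004,0],"hand":50},{"translation":[0.026,0.0018,0.001],"twist":[0,-0.004,0],"hand":50}]' 20
python3 -m creep '[{"translation":[0.004,0,0],"twist":[0,0,0],"hand":50},{"translation":[0.008,0,0],"twist":[0,0,0],"hand":50},{"translation":[0.008,0,0],"twist":[0,0,0],"hand":50}]' 20
```

```text
time: 12.1
tool_pos: [0.5219, -0.01, 0.0818]
tool_rot: [-3.041, 1.568, 3.134]
contact_force: [0.2, 0.1, -1.8]
opening: 0.0553
time: 12.4
tool_pos: [0.5219, -0.0101, 0.0734]
tool_rot: [-2.999, 1.568, -3.107]
contact_force: [0.3, -1.2, -1.7]
opening: 0.0554
```

```bash
python3 -m creep '[{"translation":[0.004,0,0.0004],"twist":[0,0,0],"hand":50},{"translation":[0.008,0,0.0004],"twist":[0,0,0],"hand":50},{"translation":[0.0105,0,0.0004],"twist":[0,0,0],"hand":50},{"translation":[0.0105,0,0.0004],"twist":[0,0,0],"hand":50}]' 20
python3 -m creep '[{"translation":[0.001,0,0],"twist":[0,0,0],"hand":50},{"translation":[0.0015,0,0],"twist":[0,0,0],"hand":50},{"translation":[0.0015,0,0],"twist":[0,0,0],"hand":50}]' 20
```

```text
time: 12.8
tool_pos: [0.5221, -0.0102, 0.0625]
tool_rot: [-3.038, 1.567, 3.138]
contact_force: [-0.1, -1.0, -1.5]
opening: 0.0555
time: 13.1
tool_pos: [0.5222, -0.0102, 0.0618]
tool_rot: [-2.991, 1.568, -3.099]
contact_force: [-1.6, 0.4, 5.4]
opening: 0.0553
```

```bash
python3 -m creep '[{"translation":[0,0,0],"twist":[0,0,0],"hand":78},{"translation":[0,0,0],"twist":[0,0,0],"hand":78},{"translation":[0,0,0],"twist":[0,0,0],"hand":78},{"translation":[0,0,0],"twist":[0,0,0],"hand":78},{"translation":[-0.01,0,0],"twist":[0,0,0],"hand":78}]' 20
python3 -m creep '[{"translation":[-0.03,0,0],"twist":[0,0,0],"hand":78},{"translation":[-0.06,0,0],"twist":[0,0,0],"hand":78},{"translation":[-0.09,-0.01,0],"twist":[0,0,0],"hand":78},{"translation":[-0.09,-0.04,0],"twist":[0,0,0],"hand":78},{"translation":[-0.09,-0.08,0],"twist":[0,0,0],"hand":78}]' 20
python3 -m creep '[{"translation":[0,0,0],"twist":[0,0,0],"hand":78},{"translation":[0,0,0],"twist":[0,0,0],"hand":100}]' 20
python3 - <<'E'
from m import *
im,T=shot("wrist","w7.png"); print(T.round(4)); np.save("T7.npy",T)
hsv=cv2.cvtColor(im,cv2.COLOR_BGR2HSV); m=cv2.inRange(hsv,(15,110,40),(30,255,255)); m[200:]=0
cs,_=cv2.findContours(m,0,1); c=cv2.convexHull(max(cs,key=cv2.contourArea)); e=cv2.fitEllipse(c); print(e,ray("wrist",e[0],.045,T).round(4))
cv2.imwrite("pics/crop7.png",cv2.resize(im[0:200,150:350],(600,600),interpolation=cv2.INTER_CUBIC))
E
python3 -m creep '[{"translation":[0,-0.03,-0.03],"twist":[0,0,0],"hand":100},{"translation":[0,-0.06,-0.06],"twist":[0,0,0],"hand":100},{"translation":[0,-0.1,-0.085],"twist":[0,0,0],"hand":100},{"translation":[0,-0.144,-0.1],"twist":[0,0,0],"hand":100},{"translation":[0,-0.144,-0.1],"twist":[0,0,0],"hand":100}]' 20
python3 -m creep '[{"translation":[0,0,0],"twist":[0,0,0],"hand":100},{"translation":[0,0,0],"twist":[0,0,0],"hand":100}]' 20
python3 - <<'E'
from m import *
im,T=shot("wrist","w8.png"); print(T.round(4)); np.save("T8.npy",T)
cs,m=blobs(im,(15,110,40),(30,255,255),300)
for c in cs:
    e=cv2.fitEllipse(cv2.convexHull(c)); print(np.round(e[0]+e[1],1),ray("wrist",e[0],.006,T).round(4))
E
```

```text
time: 13.6
tool_pos: [0.5214, -0.01, 0.071]
tool_rot: [-3.092, 1.565, 3.083]
contact_force: [-0.1, -0.4, 0.1]
opening: 0.0714
time: 14.1
tool_pos: [0.5139, -0.0895, 0.163]
tool_rot: [-2.866, 1.568, -2.971]
contact_force: [1.0, -1.1, -0.2]
opening: 0.0712
time: 14.3
tool_pos: [0.514, -0.09, 0.1638]
tool_rot: [-2.757, 1.569, -2.864]
contact_force: [-0.5, 1.4, 0.2]
opening: 0.0758
[[-1.500e-03  1.067e-01  9.943e-01  5.140e-01]
 [-4.000e-04  9.943e-01 -1.067e-01 -9.000e-02]
 [-1.000e+00 -6.000e-04 -1.400e-03  1.638e-01]
 [ 0.000e+00  0.000e+00  0.000e+00  1.000e+00]]
((250.45118713378906, 86.82840728759766), (75.80390167236328, 78.80396270751953), 178.029296875) [[ 0.5225 -0.0099  0.045 ]]
time: 14.85
tool_pos: [0.3979, -0.2248, 0.1641]
tool_rot: [-2.284, 1.568, -2.393]
contact_force: [0.5, 0.5, 0.9]
opening: 0.0918
time: 15.05
tool_pos: [0.3984, -0.2238, 0.1641]
tool_rot: [-2.413, 1.569, -2.522]
contact_force: [0.1, 0.0, -0.3]
opening: 0.0918
[[-0.0018  0.1083  0.9941  0.3984]
 [-0.0013  0.9941 -0.1083 -0.2238]
 [-1.     -0.0015 -0.0016  0.1641]
 [ 0.      0.      0.      1.    ]]
[421.9 340.6  16.5 414.1] [[ 0.5612 -0.4218  0.006 ]]
[426.9 291.7  31.9  60.6] [[ 0.5635 -0.361   0.006 ]]
[ 74.7 291.8  31.5  60.4] [[ 0.2075 -0.3226  0.006 ]]
[251.8 176.5  60.7  61.2] [[ 0.3997 -0.2213  0.006 ]]
```

View pics/crop7.png

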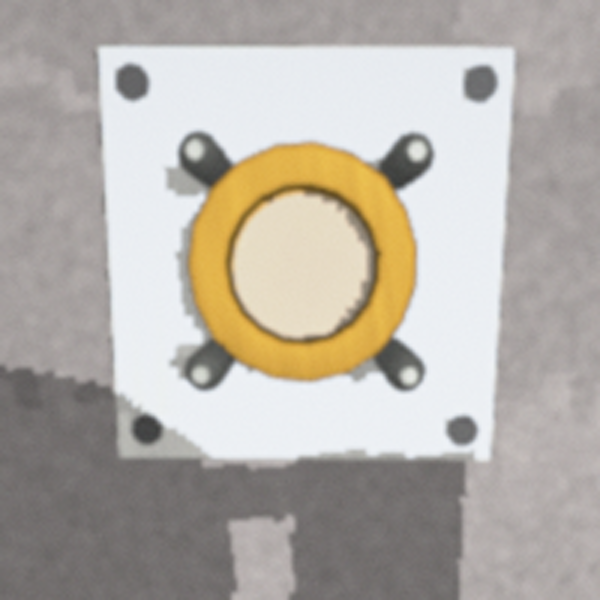

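The ring is seated flat between all four posts. Next is the lid, which is the disc at (252,176).

```bash
python3 -m creep '[{"translation":[0.04,0,0.001],"twist":[0,0,0],"hand":80},{"translation":[0.08,0,0.001],"twist":[0,0,0],"hand":80},{"translation":[0.11,0,0.001],"twist":[0,0,0],"hand":80},{"translation":[0.129,0,0.001],"twist":[0,0,0],"hand":80},{"translation":[0.129,0,0.001],"twist":[0,0,0],"hand":80}]' 20
python3 -m creep '[{"translation":[0.001,0,0],"twist":[0,0,0],"hand":80},{"translation":[0.001,0,0],"twist":[0,0,0],"hand":80},{"translation":[0.001,0,0],"twist":[0,0,0],"hand":80}]'
python3 -c "
from h import *
print(pose()[0].round(4))"
```

```text
time: 15.6
tool_pos: [0.3987, -0.2214, 0.0329]
tool_rot: [2.875, 1.564, 2.769]
contact_force: [0.1, 0.4, 0.5]
opening: 0.0736
time: 15.9
tool_pos: [0.3994, -0.2216, 0.0329]
tool_rot: [3.014, 1.566, 2.91]
contact_force: [-0.3, 0.4, 0.3]
opening: 0.073
[[-4.500e-03  1.045e-01  9.945e-01  3.994e-01]
 [ 1.100e-03  9.945e-01 -1.045e-01 -2.216e-01]
 [-1.000e+00  6.000e-04 -4.600e-03  3.290e-02]
 [ 0.000e+00  0.000e+00  0.000e+00  1.000e+00]]
```

```bash
python3 -m creep '[{"translation":[0.0025,0,0],"twist":[0,-0.004,0],"hand":80},{"translation":[0.005,0,0],"twist":[0,-0.004,0],"hand":80},{"translation":[0.005,0,0],"twist":[0,-0.004,0],"hand":50},{"translation":[0.005,0,0],"twist":[0,-0.004,0],"hand":50},{"translation":[0.005,0,0],"twist":[0,-0.004,0],"hand":50}]' 20
python3 -m creep '[{"translation":[0,0,0],"twist":[0,0,0],"hand":50},{"translation":[0,0,0],"twist":[0,0,0],"hand":50},{"translation":[0,0,0],"twist":[0,0,0],"hand":50},{"translation":[0,0,0],"twist":[0,0,0],"hand":50}]' 20
```

```text
time: 16.4
tool_pos: [0.3993, -0.2216, 0.0279]
tool_rot: [2.316, 1.57, 2.211]
contact_force: [0.5, 0.3, 0.1]
opening: 0.0543
time: 16.8
tool_pos: [0.3993, -0.2216, 0.0279]
tool_rot: [2.322, 1.57, 2.217]
contact_force: [0.5, 0.3, -0.4]
opening: 0.0541
```

```bash
python3 -m creep '[{"translation":[-0.04,0,0],"twist":[0,0,0],"hand":50},{"translation":[-0.08,0.01,0.01],"twist":[0,0,0],"hand":50},{"translation":[-0.12,0.035,0.03],"twist":[0,0,0],"hand":50},{"translation":[-0.13,0.065,0.06],"twist":[0,0,0],"hand":50},{"translation":[-0.13,0.1,0.09],"twist":[0,0,0],"hand":50}]' 20
python3 -m creep '[{"translation":[0,0.025,0.01],"twist":[0,0,0],"hand":50},{"translation":[0,0.04,0.01],"twist":[0,0,0],"hand":50},{"translation":[0,0.04,0.01],"twist":[0,0,0],"hand":50},{"translation":[0,0.04,0.01],"twist":[0,0,0],"hand":50}]' 20
python3 - <<'E'
from m import *
im,T=shot("wrist","w9.png"); print(T.round(4)); np.save("T9.npy",T)
A=T[:3,3]; y=T[:3,1]; down=T[:3,0]
for off in(-.003,-.0015,0,.0015): print(off,"rim top",proj("wrist",A+down*.0159+y*(.028+off),T).round(1),"bottom",proj("wrist",A+down*.0279+y*(.028+off),T).round(1))
print([ (v,im[v,251].tolist()) for v in range(188,224,2)])
hsv=cv2.cvtColor(im,cv2.COLOR_BGR2HSV); m=cv2.inRange(hsv,(15,110,40),(30,255,255)); m[170:]=0
cs,_=cv2.findContours(m,0,1); c=cv2.convexHull(max(cs,key=cv2.contourArea)); e=cv2.fitEllipse(c); print(e,ray("wrist",e[0],.045,T).round(4))
E
```

```text
time: 17.3
tool_pos: [0.5014, -0.1317, 0.1606]
tool_rot: [-0.265, 1.566, -0.371]
contact_force: [0.4, -0.9, -1.2]
opening: 0.0541
time: 17.7
tool_pos: [0.5147, -0.0932, 0.1602]
tool_rot: [-0.438, 1.567, -0.544]
contact_force: [-0.8, -0.3, -1.7]
opening: 0.0538
[[ 0.0029  0.1059  0.9944  0.5147]
 [-0.0017  0.9944 -0.1059 -0.0932]
 [-1.     -0.0014  0.003   0.1602]
 [ 0.      0.      0.      1.    ]]
-0.003 rim top [[250.3 209.4]] bottom [[250.3 201. ]]
-0.0015 rim top [[250.3 206.4]] bottom [[250.3 198.3]]
0 rim top [[250.3 203.5]] bottom [[250.3 195.5]]
0.0015 rim top [[250.3 200.5]] bottom [[250.3 192.7]]
[(188, [111, 111, 116]), (190, [110, 112, 115]), (192, [111, 111, 115]), (194, [111, 112, 116]), (196, [68, 85, 98]), (198, [25, 64, 83]), (200, [30, 67, 86]), (202, [33, 83, 105]), (204, [49, 120, 155]), (206, [38, 97, 124]), (208, [38, 96, 124]), (210, [42, 97, 125]), (212, [41, 99, 124]), (214, [41, 101, 127]), (216, [40, 98, 127]), (218, [44, 97, 123]), (220, [41, 96, 123]), (222, [39, 95, 121])]
((248.282470703125, 82.02424621582031), (77.18217468261719, 80.74966430664062), 178.81312561035156) [[ 0.5224 -0.0098  0.045 ]]
```

View pics/w9.png

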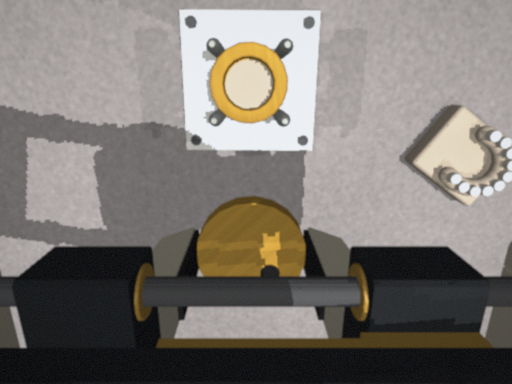

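The lid is held flat with its mark up at (270,272).

```bash
python3 -m creep '[{"translation":[0.01,0.03,0],"twist":[0,0.003,0.001],"hand":50},{"translation":[0.02,0.06,-0.0005],"twist":[0,0.003,0.001],"hand":50},{"translation":[0.03,0.0825,-0.001],"twist":[0,0.003,0.001],"hand":50},{"translation":[0.04,0.0825,-0.001],"twist":[0,0.003,0.001],"hand":50},{"translation":[0.04,0.0825,-0.001],"twist":[0,0.003,0.001],"hand":50}]' 20
python3 -m creep '[{"translation":[0.005,0,0],"twist":[0,0,0],"hand":50},{"translation":[0.01,0,0],"twist":[0,0,0],"hand":50},{"translation":[0.01,0,0],"twist":[0,0,0],"hand":50}]' 20
python3 -c "
from h import *
print(pose()[0].round(4))"
```

```text
time: 18.25
tool_pos: [0.5216, -0.0124, 0.1189]
tool_rot: [-2.834, 1.568, -2.941]
contact_force: [-0.2, -0.7, -2.7]
opening: 0.0539
time: 18.55
tool_pos: [0.5212, -0.0133, 0.1083]
tool_rot: [-2.909, 1.567, -3.018]
contact_force: [-0.1, -0.1, -2.0]
opening: 0.0544
[[-3.600e-03  1.084e-01  9.941e-01  5.212e-01]
 [-4.000e-04  9.941e-01 -1.084e-01 -1.330e-02]
 [-1.000e+00 -8.000e-04 -3.500e-03  1.083e-01]
 [ 0.000e+00  0.000e+00  0.000e+00  1.000e+00]]
```

```bash
python3 -m creep '[{"translation":[0.005,0.0024,0.001],"twist":[0,-0.004,0],"hand":50},{"translation":[0.01,0.0024,0.001],"twist":[0,-0.004,0],"hand":50},{"translation":[0.016,0.0024,0.001],"twist":[0,-0.004,0],"hand":50},{"translation":[0.022,0.0024,0.001],"twist":[0,-0.004,0],"hand":50},{"translation":[0.022,0.0024,0.001],"twist":[0,-0.004,0],"hand":50}]' 20
python3 -m creep '[{"translation":[0.003,0.0002,0.0004],"twist":[0,0,0],"hand":50},{"translation":[0.005,0.0002,0.0004],"twist":[0,0,0],"hand":50},{"translation":[0.005,0.0002,0.0004],"twist":[0,0,0],"hand":50}]' 20
```

```text
time: 19.05
tool_pos: [0.5218, -0.0109, 0.0853]
tool_rot: [-2.672, 1.569, -2.78]
contact_force: [-0.2, 0.5, -1.8]
opening: 0.054
time: 19.35
tool_pos: [0.5221, -0.0106, 0.08]
tool_rot: [-2.771, 1.569, -2.879]
contact_force: [0.3, 0.6, -1.7]
opening: 0.0544
```

```bash
python3 -m creep '[{"translation":[0.0015,0,0],"twist":[0,0,0],"hand":50},{"translation":[0.003,0,0],"twist":[0,0,0],"hand":50},{"translation":[0.0036,0,0],"twist":[0,0,0],"hand":50},{"translation":[0.0036,0,0],"twist":[0,0,0],"hand":50}]' 20
python3 -m creep '[{"translation":[0.0005,0,0],"twist":[0,0,0],"hand":50},{"translation":[0.001,0,0],"twist":[0,0,0],"hand":50},{"translation":[0.001,0,0],"twist":[0,0,0],"hand":50}]' 20
```

```text
time: 19.75
tool_pos: [0.5221, -0.0107, 0.0764]
tool_rot: [-2.794, 1.569, -2.902]
contact_force: [-0.6, -0.0, -1.5]
opening: 0.0543
time: 20.05
tool_pos: [0.5221, -0.0107, 0.0759]
tool_rot: [-2.65, 1.569, -2.758]
contact_force: [-2.3, -0.5, 4.5]
opening: 0.0544
```

```bash
python3 -m creep '[{"translation":[0,0,0],"twist":[0,0,0],"hand":78},{"translation":[0,0,0],"twist":[0,0,0],"hand":78},{"translation":[0,0,0],"twist":[0,0,0],"hand":78},{"translation":[0,0,0],"twist":[0,0,0],"hand":78},{"translation":[-0.01,0,0],"twist":[0,0,0],"hand":78}]' 20
python3 -m creep '[{"translation":[-0.03,0,0],"twist":[0,0,0],"hand":78},{"translation":[-0.06,0,0],"twist":[0,0,0],"hand":78},{"translation":[-0.08,-0.01,0],"twist":[0,0,0],"hand":78},{"translation":[-0.08,-0.04,0],"twist":[0,0,0],"hand":78},{"translation":[-0.08,-0.08,0],"twist":[0,0,0],"hand":78}]' 20
python3 -m creep '[{"translation":[0,0,0],"twist":[0,0,0],"hand":78},{"translation":[0,0,0],"twist":[0,0,0],"hand":78}]' 20
cat > lid.py <<'E'
from m import *
def lid(im,T):
    hsv=cv2.cvtColor(im,cv2.COLOR_BGR2HSV); m=cv2.inRange(hsv,(15,110,40),(30,255,255)); m[200:]=0
    cs,_=cv2.findContours(m,0,1); c=cv2.convexHull(max(cs,key=cv2.contourArea)); e=cv2.fitEllipse(c)
    k=np.zeros(m.shape,np.uint8); cv2.drawContours(k,[c],-1,255,-1); k=cv2.erode(k,np.ones((9,9)))
    g=cv2.cvtColor(im,cv2.COLOR_BGR2GRAY); k[g>60]=0
    c2,_=cv2.findContours(k,0,1); b=max(c2,key=cv2.contourArea); M=cv2.moments(b); u=(M['m10']/M['m00'],M['m01']/M['m00'])
    mk=ray("wrist",u,.060,T)[0]; ce=ray("wrist",e[0],.058,T)[0]
    print("lid",np.round(e[0]+e[1],1),ce.round(4),"mark",np.round(u,1),cv2.contourArea(b),mk.round(4),np.linalg.norm((mk-ce)[:2]).round(4)); return mk
E
python3 - <<'E'
from lid import *
im,T=shot("wrist","w10.png"); print(T.round(4)); np.save("T10.npy",T); lid(im,T)
# gauge from fixed views: stand top and head
for n in("scene","side"): pass
cv2.imwrite("pics/crop10.png",cv2.resize(im[0:200,150:350],(500,500),interpolation=cv2.INTER_CUBIC))
E
```

```text
time: 20.55
tool_pos: [0.5213, -0.0105, 0.0851]
tool_rot: [-2.994, 1.566, -3.103]
contact_force: [-0.4, 0.3, -0.1]
opening: 0.0713
time: 21.05
tool_pos: [0.5135, -0.0899, 0.1669]
tool_rot: [-2.565, 1.569, -2.67]
contact_force: [1.0, 0.2, 0.2]
opening: 0.0716
time: 21.25
tool_pos: [0.5136, -0.0904, 0.1676]
tool_rot: [-2.222, 1.57, -2.329]
contact_force: [0.2, -0.3, -0.2]
opening: 0.0714
[[-6.000e-04  1.074e-01  9.942e-01  5.136e-01]
 [-6.000e-04  9.942e-01 -1.074e-01 -9.040e-02]
 [-1.000e+00 -7.000e-04 -5.000e-04  1.676e-01]
 [ 0.000e+00  0.000e+00  0.000e+00  1.000e+00]]
lid [250.7  85.8  79.2  82.1] [ 0.5225 -0.0097  0.058 ] mark [264.3 102.4] 82.0 [ 0.5307 -0.0217  0.06  ] 0.0146
```

View pics/crop10.png

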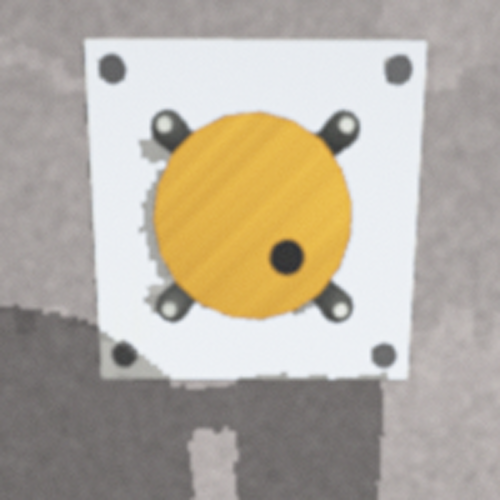

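The lid is seated flat, mark up, with all four posts visible around it. Twelve pictures have been viewed, so the gauge gets measured numerically from here.

```bash
python3 -m creep '[{"translation":[-0.03,0.04,0],"twist":[0,0,0],"hand":78},{"translation":[-0.06,0.08,0.004],"twist":[0,0,0],"hand":78},{"translation":[-0.08,0.12,0.008],"twist":[0,0,0],"hand":78},{"translation":[-0.08,0.165,0.012],"twist":[0,0,0],"hand":78},{"translation":[-0.08,0.21,0.0145],"twist":[0,0,0],"hand":78}]' 20
python3 -m creep '[{"translation":[0,0.04,0],"twist":[0,0,0],"hand":78},{"translation":[0,0.08,0],"twist":[0,0,0],"hand":78},{"translation":[0,0.115,0],"twist":[0,0,0],"hand":78},{"translation":[0,0.115,0],"twist":[0,0,0],"hand":78},{"translation":[0,0.115,0],"twist":[0,0,0],"hand":78}]' 20
python3 - <<'E'
from m import *
im,T=shot("wrist","w11.png"); print(T.round(4)); np.save("T11.npy",T)
g=cv2.cvtColor(im,cv2.COLOR_BGR2GRAY)
p=proj("wrist",[[.567,.298,.11],[.567,.298,.06],[.567,.298,0]],T).round(0).astype(int); print(p.tolist())
u,v=p[0]; v0=max(v-80,0); 
sub=g[v0:v+100:5,u-90:u+90:4]; print(v0,u-90)
for r in sub: print(''.join('%3d'%(x//10) for x in r))
E
```

```text
time: 21.8
tool_pos: [0.5503, 0.1208, 0.2484]
tool_rot: [0.073, 1.57, -0.032]
contact_force: [0.4, -0.7, 0.1]
opening: 0.0717
time: 22.3
tool_pos: [0.5614, 0.2368, 0.248]
tool_rot: [-1.859, 1.57, -1.961]
contact_force: [0.6, 0.7, 0.8]
opening: 0.0716
[[-2.000e-04  1.016e-01  9.948e-01  5.614e-01]
 [-5.000e-04  9.948e-01 -1.016e-01  2.368e-01]
 [-1.000e+00 -5.000e-04 -1.000e-04  2.480e-01]
 [ 0.000e+00  0.000e+00  0.000e+00  1.000e+00]]
[[250, 112], [250, 108], [250, 105]]
32 160
 17 18 17 18 17 18 17 17 17 17 17 17 17 17 17 17 17 17 17 17 17 17 17 17 17 17 18 18 17 17 17 17 17 17 17 17 16 17 17 16 17 17 15 21 23
 18 17 17 17 17 17 17 17 17 17 17 17 17 18 18 17 17 17 16 17 17 17 17 18 17 17 17 18 17 17 16 17 17 16 16 17 17 17 17 16 17 17 11 23 23
 17 17 17 17 17 17 17 17 17 17 18 17 17 17 18 17 17 17 17 17 17 17 17 17 17 17 17 17 17 17 17 18 18 16 17 17 16 17 17 16 17 17 11 23 23
 17 17 18 17 18 17 18 17 17 17 17 18 17 18 18 17 17 17 17 17 18 17 17 17 18 17 17 17 18 18 18 18 17 17 17 17 17 17 16 17 17 17 10 23 23
 17 17 17 17 18 17 17 17 18 17 18 17 17 18 17 17 17 17 18 18 17 16 17 17
[... 3579 characters left out ...]
19 19 18 19 19 13  4
 11 12 12 12 12 12 12 12 12 12 12 12 12 12 12 12 12 11 12 12 12 12 12 11 12 11 11 12 12 12 18 18 18 18 19 19 18 18 19 19 19 19 19 12  4
 12 12 12 12 12 12 12 12 12 12 12 12 12 12 12 12 12 12 12 11 12 12 12 12 12 11 12 11 11 11 18 19 18 19 19 19 19 19 18 19 19 19 19 16  6
 12 12 12 12 12 12 12 12 13 12 12 12 12 17 20 19 20 19 19 12 12 12 13 12 12 12 12 12 12 13 18 18 18 18 18 18 18 18 18 19 19 18 20 19 19
 12 12 11 12 12 12 12 12 12 12 12 12 12 12 14 19 19 20 19 19 19 19 18 19 18 19 19 18 18 19 18 18 18 18 18 18 19 19 18 19 19 19 19 19 19
 12 12 12 12 12 12 12 12 12 12 12 12 12 12 12 19 19 20 20 19 19 19 18 19 18 19 18 18 18 18 19 18 18 18 18 19 19 18 18 18 19 19 19 18 19
```

```bash
cat > gz.py <<'E'
from m import *
def gz(im,T,win,z=.11):
    g=cv2.cvtColor(im,cv2.COLOR_BGR2GRAY); m=(g>205).astype(np.uint8); k=np.zeros_like(m); u0,u1,v0,v1=win; k[v0:v1,u0:u1]=m[v0:v1,u0:u1]
    cs,_=cv2.findContours(k,0,cv2.CHAIN_APPROX_NONE); c=max(cs,key=cv2.contourArea)
    P=ray("wrist",c[:,0,:],z,T)[:,:2]*1000
    r=cv2.minAreaRect(P.astype(np.float32)); print("px",np.round(cv2.minAreaRect(c),1) if 0 else cv2.minAreaRect(c)[0],"mm",r,"tool yaw",np.degrees(np.arctan2(T[1,2],T[0,2])))
E
python3 - <<'E'
from gz import *
T=np.load("T11.npy"); im=cv2.imread("pics/w11.png"); gz(im,T,(215,290,75,135))
g=cv2.cvtColor(im,cv2.COLOR_BGR2GRAY)
for r in g[84:124:2,228:274:2]: print(''.join('%3d'%(x//10) for x in r))
E
```

```text
px (250.71922302246094, 103.69615173339844) mm ((568.4934692382812, 304.1513977050781), (19.621829986572266, 19.691923141479492), 69.40206909179688) tool yaw -5.830803947508439
 16 16 16 16 16 16 16 16 16 16 16 16 16 16 16 16 16 16 16 16 16 16 16
 16 16 16 16 16 16 16 16 16 16 16 16 16 16 16 16 17 16 17 16 16 16 16
 16 16 16 16 16 13 15 19 18 15 15 16 16 16 16 16 16 16 16 16 16 16 16
 16 16 16 16 15 11 13 23 24 24 22 19 16 15 16 16 16 16 16 16 16 16 16
 16 16 15 11 10  9 13 24 24 24 24 24 24 23 21 18 15 15 16 16 16 16 16
 16 16 12  9  9  9 17 24 24 24 24 24 24 24 24 24 24 22 20 17 16 16 16
 16 16 12  9  9  9 22 24 24 24 22 22 22 24 24 24 24 24 24 18 16 16 16
 16 15 11 10  9 11 23 24 24 17 11 11 11 14 21 24 24 24 24 17 17 17 17
 17 13 10 10 10 13 24 24 19 11 11 11 11 11 13 24 24 24 22 17 17 17 17
 17 13 10 10 10 18 24 24 15 11 11 11 11 11 11 21 24 24 21 17 17 17 17
 16 12  9  9  9 22 24 23 12 11 11 11 11 11 11 20 24 24 17 16 16 16 16
 15 10  9  9 11 23 24 22 12 11 11 10 10 11 11 23 24 23 16 16 16 16 16
 15 10  9  9 13 24 24 24 20 10 10 10 10 10 14 24 24 22 16 16 16 16 16
 15 10  9  9 18 24 24 24 24 19 12 11 11 14 22 24 24 19 16 16 16 16 16
 16 11 11 10 20 24 24 24 24 24 23 22 23 24 24 24 24 17 16 17 16 16 17
 17 16 16 16 14 16 19 22 24 24 24 24 24 24 24 24 23 17 17 17 17 17 17
 17 17 17 17 16 17 15 14 15 18 21 23 24 24 24 24 21 17 17 17 17 17 17
 17 17 17 17 17 17 17 17 17 17 16 17 18 20 22 23 19 17 17 17 17 17 17
 17 17 17 17 17 17 17 17 17 17 17 17 17 17 17 18 17 17 17 17 17 17 17
 17 17 17 17 17 17 17 17 17 17 17 17 17 17 17 17 17 17 17 17 17 17 17
```

```bash
python3 -m creep '[{"translation":[0.01,0.03,0],"twist":[0.13,0,0],"hand":78},{"translation":[0.03,0.0666,0.0003],"twist":[0.258,0,0],"hand":78},{"translation":[0.05,0.0666,0.0003],"twist":[0.258,0,0],"hand":78},{"translation":[0.05,0.0666,0.0003],"twist":[0.258,0,0],"hand":78},{"translation":[0.05,0.0666,0.0003],"twist":[0.258,0,0],"hand":78}]' 20
python3 -m creep '[{"translation":[0,0,0],"twist":[0,0,0],"hand":78},{"translation":[0,0,0],"twist":[0,0,0],"hand":78}]' 20
python3 - <<'E'
from gz import *
im,T=shot("wrist","w12.png"); print(T.round(4)); np.save("T12.npy",T)
p=proj("wrist",[.568,.303,.11],T)[0].round().astype(int); print(p)
gz(im,T,(p[0]-40,p[0]+40,p[1]-40,p[1]+40))
E
```

```text
time: 22.85
tool_pos: [0.569, 0.3007, 0.1985]
tool_rot: [-1.645, 1.57, -2.007]
contact_force: [-0.3, -0.6, 0.4]
opening: 0.0718
time: 23.05
tool_pos: [0.5698, 0.2999, 0.2001]
tool_rot: [0.171, 1.569, -0.192]
contact_force: [-0.0, -0.9, -0.1]
opening: 0.0718
[[ 1.800e-03  3.555e-01  9.347e-01  5.698e-01]
 [-4.000e-04  9.347e-01 -3.555e-01  2.999e-01]
 [-1.000e+00  3.000e-04  1.800e-03  2.001e-01]
 [ 0.000e+00  0.000e+00  0.000e+00  1.000e+00]]
[246 202]
px (251.0599822998047, 208.9199981689453) mm ((569.2637939453125, 297.1637268066406), (6.360928058624268, 13.305669784545898), 77.82769012451172) tool yaw -20.82478500121563
```

Run:
```python
from gz import *
im=cv2.imread("pics/w12.png"); g=cv2.cvtColor(im,cv2.COLOR_BGR2GRAY)
print(180,220)
for v in range(170,244,3): print(v,''.join('%3d'%(x//10) for x in g[v,214:294:3]))
```

```text
180 220
170  15 13 16 14 16 14 15 14 11 13 13 13 12 13 10 10 10 10 10 10 10 10 10 10 10 12 12
173  10 10 10 10 10 10  9 10 10 10 10 11 10 10 10 10 10 10 10  9 10 10 10 10 10 13 13
176  10 10 10 10 10 10  9 10 10 10 10 10 10 10 10 10 10 10 10 10 10 10 10 10  9 12 12
179  10 10 10 10 10 10  9 10 10 10 10 10 10 10 10 10 10 10 10 10 10 10 10 10 10 12 12
182  10 10 10 10 10 10 10 10 10 10 10 10 10 10 10 10 10 10 10 10 10  9 10 10 10 12 12
185  10 10 10 10 10 10 10 10 10 10 10 10 10 10 10 10 10 10 10 10 10 10 10 10 10 12 12
188  10 10 10 10 10 10 11 18 18 17 18 18 18 18 18 17 10 10 10 10 10 10 10 10 10 12 13
191  10 10 10 10 10 10 11 19 19 18 17 18 19 19 19 18 10 10 10 10 10 10 10 10 10 12 12
194  10 10 10 10 10 10 11 19 19 16  8  7 11 18 19 18 10 10 10 10 10 10 10  9  9 12 12
197  10 10 10 10 10 10 11 19 18  7  7  7  7  9 18 18 10 10 10 10 10 10 10 10 10 12 12
200  10 10 10 10 10 10 11 19 15  7  7  7  7  7 18 18 10 10 10 10 10 10 10 10 10 12 12
203  10 10 10 10 10 10 11 19 15  7  7  7  7  8 19 19 10 10 10  9 10  9 10 10 10 12 12
206  10 10 10 10 10 10 11 19 18  9  9  9  9 18 24 24 10 10 1
[... 357 characters left out ...]
 10 10 12 12
221  12 12 12 12 12 12 12 12 15 19 13 12 12 12 12 12 12 12 12 12 12 12 11 12 12 12 12
224  12 12 12 12 12 12 12 12 17 19 18 19 19 19 18 18 19 19 15 14 12 14 13 14 15 17 16
227  12 12 12 12 12 12 12 15 18 19 19 19 19 19 19 19 19 18 18 19 19 18 18 18 19 19 19
230  12 12 12 12 12 12 13 19 18 19 19 19 20 19 19 19 19 18 19 19 19 18 18 19 19 18 19
233  12 12 12 12 11 11 16 19 19 19 19 19 19 19 19 18 18 19 19 18 18 18 17 18 18 18 19
236  12 12 12 12 12 12 18 19 19 19 19 19 19 19 19 19 18 19 19 19 19 18 19 19 18 18 19
239  12 12 12 12 12 15 19 19 19 19 19 20 20 19 18 18 18 19 19 18 18 18 19 18 18 19 18
242  12 12 12 12 12 18 19 19 20 19 19 19 19 19 19 18 19 19 18 19 19 19 19 19 18 18 18
```

Run:
```python
from gz import *
T=np.load("T12.npy"); g=cv2.cvtColor(cv2.imread("pics/w12.png"),cv2.COLOR_BGR2GRAY)
k=np.zeros_like(g); k[180:214,225:270]=(g[180:214,225:270]>145)
c=max(cv2.findContours(k,0,1)[0],key=cv2.contourArea); r=cv2.minAreaRect(c); print(r)
P=ray("wrist",r[0],.11,T)[0]; d=T[:3,:3].T@(P-T[:3,3]); print(P.round(4),"tool",d.round(4), ray("wrist",c[:,0],.11,T).ptp(0) if 0 else "")
```

```text
((246.5, 200.0), (26.0, 27.0), 90.0)
[0.5687 0.3046 0.11  ] tool [ 0.0901  0.004  -0.0029]
```

```bash
python3 -m creep '[{"translation":[0,0.004,-0.0029],"twist":[0,0,0],"hand":78},{"translation":[0.02,0.004,-0.0029],"twist":[0,0,0],"hand":78},{"translation":[0.045,0.004,-0.0029],"twist":[0,0,0],"hand":78},{"translation":[0.065,0.004,-0.0029],"twist":[0,0,0],"hand":78},{"translation":[0.065,0.004,-0.0029],"twist":[0,0,0],"hand":78}]' 20
python3 -m creep '[{"translation":[0,0,0],"twist":[0,0,0],"hand":78}]' 20
python3 - <<'E'
from h import *
T,s=pose(); print(T.round(4)); print((T[:3,:3].T@(np.array([.5687,.3046,.096])-T[:3,3])).round(4))
E
```

```text
time: 23.6
tool_pos: [0.5668, 0.3044, 0.1322]
tool_rot: [-2.204, 1.566, -2.568]
contact_force: [-0.9, 0.1, -0.3]
opening: 0.0715
time: 23.7
tool_pos: [0.5672, 0.3047, 0.1331]
tool_rot: [-2.15, 1.568, -2.513]
contact_force: [-0.7, 1.1, -0.1]
opening: 0.0714
[[-0.0027  0.3553  0.9348  0.5672]
 [-0.0019  0.9348 -0.3553  0.3047]
 [-1.     -0.0027 -0.0018  0.1331]
 [ 0.      0.      0.      1.    ]]
[0.0371 0.0005 0.0015]
```

```bash
python3 -m creep '[{"translation":[0.012,0.0003,0.0015],"twist":[0,-0.002,0.002],"hand":78},{"translation":[0.025,0.0003,0.0015],"twist":[0,-0.002,0.002],"hand":78},{"translation":[0.036,0.0003,0.0015],"twist":[0,-0.002,0.002],"hand":78},{"translation":[0.036,0.0003,0.0015],"twist":[0,-0.002,0.002],"hand":78},{"translation":[0.036,0.0003,0.0015],"twist":[0,-0.002,0.002],"hand":78}]' 20
python3 - <<'E'
from h import *
T,s=pose(); print(T.round(4)); print((T[:3,:3].T@(np.array([.5687,.3046,.096])-T[:3,3])).round(4))
E
python3 -m creep '[{"translation":[0,0,0],"twist":[0,0,0],"hand":40},{"translation":[0,0,0],"twist":[0,0,0],"hand":30},{"translation":[0,0,0],"twist":[0,0,0],"hand":20},{"translation":[0,0,0],"twist":[0,0,0],"hand":12},{"translation":[0,0,0],"twist":[0,0,0],"hand":12}]' 15
python3 -m creep '[{"translation":[0,0,0],"twist":[0,0,0],"hand":12},{"translation":[0,0,0],"twist":[0,0,0],"hand":12},{"translation":[0,0,0],"twist":[0,0,0],"hand":12},{"translation":[0,0,0],"twist":[0,0,0],"hand":12}]' 20
```

```text
time: 24.2
tool_pos: [0.5685, 0.3044, 0.0967]
tool_rot: [-1.861, 1.569, -2.225]
contact_force: [-0.1, 0.1, 0.4]
opening: 0.0714
[[-8.000e-04  3.553e-01  9.348e-01  5.685e-01]
 [-1.000e-03  9.348e-01 -3.553e-01  3.044e-01]
 [-1.000e+00 -1.300e-03 -4.000e-04  9.670e-02]
 [ 0.000e+00  0.000e+00  0.000e+00  1.000e+00]]
[0.0007 0.0003 0.0001]
time: 24.7
tool_pos: [0.5686, 0.3044, 0.0968]
tool_rot: [-1.755, 1.57, -2.118]
contact_force: [0.2, 0.6, 0.9]
opening: 0.0364
time: 25.1
tool_pos: [0.5686, 0.3044, 0.0969]
tool_rot: [-1.681, 1.57, -2.044]
contact_force: [-0.1, -1.7, 0.2]
opening: 0.0194
```

```bash
python3 -m creep '[{"translation":[-0.01,0,0],"twist":[0,0,0],"hand":12},{"translation":[-0.025,0,0],"twist":[0,0,0],"hand":12},{"translation":[-0.045,0,0],"twist":[0,0,0],"hand":12},{"translation":[-0.07,0,0],"twist":[0,0,0],"hand":12},{"translation":[-0.1,0,0],"twist":[0,0,0],"hand":12}]' 20
python3 -m creep '[{"translation":[-0.02,0,0],"twist":[0,0,0],"hand":12},{"translation":[-0.03,0,0],"twist":[0,0,0],"hand":12},{"translation":[-0.03,0,0],"twist":[0,0,0],"hand":12},{"translation":[-0.03,0,0],"twist":[0,0,0],"hand":12},{"translation":[-0.03,0,0],"twist":[0,0,0],"hand":12}]' 20
python3 - <<'E'
from h import *
im,T=shot("wrist","w13.png"); shot("side","s13.png"); shot("scene","c13.png"); print(T.round(4)); np.save("T13.npy",T)
A=T[:3,3]; d=T[:3,0]
tip=A+d*.0869; print("tip exp",tip.round(4))
for n in("wrist","side","scene"): print(n,"top,shoulder,tip",proj(n,[A-d*.013,A+d*.0369,tip],T).round(1).tolist())
E
```

```text
time: 25.6
tool_pos: [0.5681, 0.3042, 0.1975]
tool_rot: [-2.163, 1.568, -2.526]
contact_force: [0.6, 0.8, -1.3]
opening: 0.0195
time: 26.1
tool_pos: [0.5676, 0.3041, 0.2258]
tool_rot: [-2.284, 1.565, -2.647]
contact_force: [-0.1, 0.7, -2.2]
opening: 0.0198
[[-0.005   0.3553  0.9347  0.5676]
 [-0.0027  0.9347 -0.3553  0.3041]
 [-1.     -0.0043 -0.0037  0.2258]
 [ 0.      0.      0.      1.    ]]
tip exp [0.5671 0.3038 0.1389]
wrist top,shoulder,tip [[250.5, 290.6], [250.5, 238.0], [250.5, 206.9]]
side top,shoulder,tip [[203.2, 92.2], [204.0, 109.3], [204.8, 125.9]]
scene top,shoulder,tip [[425.4, 216.7], [419.1, 236.4], [413.2, 254.9]]
```

```bash
python3 -m creep '[{"translation":[0,-0.035,0.009],"twist":[0,-0.003,0.004],"hand":12},{"translation":[0,-0.08,0.02],"twist":[0,-0.003,0.004],"hand":12},{"translation":[0,-0.125,0.032],"twist":[0,-0.003,0.004],"hand":12},{"translation":[0,-0.17,0.043],"twist":[0,-0.003,0.004],"hand":12},{"translation":[0,-0.21,0.0536],"twist":[0,-0.003,0.004],"hand":12}]' 20
python3 - <<'E'
from h import *
T,s=pose(); print(T.round(4)); print((T[:3,:3].T@(np.array([.5306,-.022,.195])-T[:3,3])).round(4))
E
```

```text
time: 26.75
tool_pos: [0.5427, 0.0869, 0.2266]
tool_rot: [-2.997, 1.57, 2.923]
contact_force: [0.6, -0.5, -0.7]
opening: 0.02
[[-4.000e-04  3.555e-01  9.347e-01  5.427e-01]
 [ 1.000e-04  9.347e-01 -3.555e-01  8.690e-02]
 [-1.000e+00 -1.000e-04 -4.000e-04  2.266e-01]
 [ 0.000e+00  0.000e+00  0.000e+00  1.000e+00]]
[ 0.0316 -0.1061  0.0274]
```

```bash
python3 -m creep '[{"translation":[0.01,-0.035,0.009],"twist":[0,0,0],"hand":12},{"translation":[0.02,-0.07,0.018],"twist":[0,0,0],"hand":12},{"translation":[0.03,-0.1,0.026],"twist":[0,0,0],"hand":12},{"translation":[0.0316,-0.106,0.0274],"twist":[0,0,0],"hand":12},{"translation":[0.0316,-0.106,0.0274],"twist":[0,0,0],"hand":12}]' 20
python3 -m creep '[{"translation":[0,0,0],"twist":[0,0,0],"hand":12},{"translation":[0,0,0],"twist":[0,0,0],"hand":12}]' 20
python3 - <<'E'
from lid import *
im,T=shot("wrist","w14.png"); print(T.round(4)); np.save("T14.npy",T)
A=T[:3,3]; d=T[:3,0]; print("tip exp",(A+d*.0869).round(4),proj("wrist",[A+d*.0369,A+d*.0649,A+d*.0869],T).round(1).tolist(),"mark",proj("wrist",[.5306,-.022,.06],T).round(1),"lid",proj("wrist",[.5224,-.0107,.06],T).round(1))
g=cv2.cvtColor(im,cv2.COLOR_BGR2GRAY); h=cv2.cvtColor(im,cv2.COLOR_BGR2HSV)
for v in range(140,250,3): print(v,''.join('%3d'%(x//10) for x in g[v,206:296:3]))
E
```

```text
time: 27.25
tool_pos: [0.5303, -0.0228, 0.1946]
tool_rot: [-3.068, 1.569, 2.85]
contact_force: [0.1, 0.3, -1.0]
opening: 0.02
time: 27.45
tool_pos: [0.5306, -0.0217, 0.1948]
tool_rot: [2.93, 1.57, 2.565]
contact_force: [0.6, -0.7, -0.9]
opening: 0.02
[[-1.000e-03  3.563e-01  9.344e-01  5.306e-01]
 [ 6.000e-04  9.344e-01 -3.563e-01 -2.170e-02]
 [-1.000e+00  2.000e-04 -1.200e-03  1.948e-01]
 [ 0.000e+00  0.000e+00  0.000e+00  1.000e+00]]
tip exp [ 0.5305 -0.0217  0.1079] [[250.5, 238.0], [250.5, 218.8], [250.6, 206.9]] mark [[250.9 187.4]] lid [[236.9 178.6]]
140  25 25 25 25 25 25 25 20 11  7  7  8  8  7  8 11 10 12 12 13 25 25 25 25 25 25 25 25 25 21
143  20 12 19 25 24 19  8  7  8  8  8  8  8  8  8  7  9 20 22 13 25 25 25 25 25 25 25 25 25 21
146   9 10 10 19 17  8  7 10 16 16 16 16 16 12  9  8  8 15 18 23 25 25 25 25 25 25 25 25 25 22
149  10 10  9 17  8 14 18 20 19 19 19 19 20 19 19 17 10  8  9 23 25 25 25 25 25 25 25 25 25 24
152  10 10 14 11 18 19 20 20 19 19 19 19 19 19 19 19 20 13  8 10 25 25 25 25 25 25 25 25 25 25
155  11 10 16 19 20 21 20 19 19 19 19 19 19 19 19 20 20 20 17
[... 2278 characters left out ...]
11 11 11 14 20 16 15 20 20 20 19 20
230  13 13 13 13 13 10 10  9  8 11 11 11 10 11 11 11 11 11 11 11 11 11  8 10 10 10 15 18 20 20
233  12 11 10 11 10 10 10  6  2 10 11 11 10 11 11 11 11 11 11 11 11 10  2  7 10 10 10 10 11 16
236  10 10 10 10 10 10 10  4  3 11 11 11 10 11 11 11 11 11 11 11 11 10  2  5 10 10 10 10 10 10
239  10 10 10 10 10 10 10  3  5 11 11 11 11 11 11 11 11 11 11 11 11 11  3  3 10 10 10 10 10 10
242  10 10 10 10 11 10 10  1  6 11 11 10 11 11 11 11 11 11 11 11 11 11  4  2 10 10 10 10 10 10
245   9 10 10 10 10 10  9  1  8 11 11 11 10 10 11 11 11 11 11 11 11 11  6  2 10 10 10 10 10 10
248   2  5 10 10 10 10  7  1  9 11 11 10 10 11 11 11 11 11 11 11 11 11  7  1  9 10 10 10 10  4
```

Measured from the pixels: the mark is at (251,187) against an expected (250.9,187.4), and the plunger tip silhouette is at (251,203), right where an upright gauge should put it. Next I descend.

```bash
python3 -m creep '[{"translation":[0.01,0,0],"twist":[0,-0.001,0],"hand":12},{"translation":[0.02,0,0],"twist":[0,-0.001,0],"hand":12},{"translation":[0.03,0,0],"twist":[0,-0.001,0],"hand":12},{"translation":[0.038,0,0],"twist":[0,-0.001,0],"hand":12},{"translation":[0.038,0,0],"twist":[0,-0.001,0],"hand":12}]' 20
python3 -m creep '[{"translation":[0,0,0],"twist":[0,0,0],"hand":12},{"translation":[0,0,0],"twist":[0,0,0],"hand":12}]' 20
python3 - <<'E'
from h import *
T,s=pose(); print(T.round(4)); print((T[:3,:3].T@(np.array([.5306,-.0219,.1409])-T[:3,3])).round(4),s["contact_force"])
E
```

```text
time: 28.0
tool_pos: [0.5297, -0.0215, 0.1552]
tool_rot: [-3.019, 1.568, 2.9]
contact_force: [-0.3, 0.6, -1.2]
opening: 0.0199
time: 28.2
tool_pos: [0.5298, -0.0216, 0.1552]
tool_rot: [-3.015, 1.568, 2.904]
contact_force: [0.4, -0.4, -1.2]
opening: 0.0201
[[-3.100e-03  3.562e-01  9.344e-01  5.298e-01]
 [ 7.000e-04  9.344e-01 -3.562e-01 -2.160e-02]
 [-1.000e+00 -4.000e-04 -3.200e-03  1.552e-01]
 [ 0.000e+00  0.000e+00  0.000e+00  1.000e+00]]
[0.0143 0.     0.0009] [ 0.44393096 -0.38556287 -1.2355594 ]
```

```bash
python3 -m creep '[{"translation":[0.003,0,0.0009],"twist":[0,-0.003,0],"hand":12},{"translation":[0.006,0,0.0009],"twist":[0,-0.003,0],"hand":12},{"translation":[0.008,0,0.0009],"twist":[0,-0.003,0],"hand":12},{"translation":[0.01,0,0.0009],"twist":[0,-0.003,0],"hand":12},{"translation":[0.01,0,0.0009],"twist":[0,-0.003,0],"hand":12}]' 20
python3 -m creep '[{"translation":[0,0,0],"twist":[0,0,0],"hand":12},{"translation":[0,0,0],"twist":[0,0,0],"hand":12}]' 20
python3 -c "
from h import *
T,s=pose(); print(T.round(4))"
```

```text
time: 28.7
tool_pos: [0.5306, -0.0219, 0.1451]
tool_rot: [-2.189, 1.57, -2.553]
contact_force: [-0.3, -0.2, -0.3]
opening: 0.0198
time: 28.9
tool_pos: [0.5306, -0.0219, 0.1452]
tool_rot: [-1.981, 1.57, -2.345]
contact_force: [-0.6, -0.6, -1.0]
opening: 0.0197
[[-3.000e-04  3.562e-01  9.344e-01  5.306e-01]
 [-3.000e-04  9.344e-01 -3.562e-01 -2.190e-02]
 [-1.000e+00 -4.000e-04 -2.000e-04  1.452e-01]
 [ 0.000e+00  0.000e+00  0.000e+00  1.000e+00]]
```

```bash
python3 -m creep '[{"translation":[0.0015,0,0],"twist":[0,0,0],"hand":12},{"translation":[0.003,0,0],"twist":[0,0,0],"hand":12},{"translation":[0.0043,0,0],"twist":[0,0,0],"hand":12},{"translation":[0.0043,0,0],"twist":[0,0,0],"hand":12},{"translation":[0.0043,0,0],"twist":[0,0,0],"hand":12}]' 20
for i in 1 2 3; do python3 -m creep '[{"translation":[0,0,0],"twist":[0,0,0],"hand":12},{"translation":[0,0,0],"twist":[0,0,0],"hand":12}]' 20; done
python3 - <<'E'
from h import *
F=[]
for i in range(6): im,T=shot("wrist","w15.png"); F.append(robot.observe()["contact_force"][2])
print(np.round(F,1),np.mean(F),T.round(4)); np.save("T15.npy",T)
A=T[:3,3]; d=T[:3,0]; print(proj("wrist",[A+d*.0369,A+d*.0649,A+d*.0809],T).round(1).tolist(),"mark",proj("wrist",[.5306,-.022,.06],T).round(1),"lid",proj("wrist",[.5224,-.0107,.06],T).round(1))
g=cv2.cvtColor(im,cv2.COLOR_BGR2GRAY)
for v in range(176,240,2): print(v,''.join('%3d'%(x//10) for x in g[v,212:290:3]))
E
```

```text
time: 29.4
tool_pos: [0.5306, -0.0219, 0.1409]
tool_rot: [-1.681, 1.57, -2.045]
contact_force: [-0.4, -0.1, 1.6]
opening: 0.0199
time: 29.6
tool_pos: [0.5306, -0.0219, 0.141]
tool_rot: [-1.401, 1.57, -1.765]
contact_force: [-1.1, -0.1, 1.3]
opening: 0.0202
time: 29.8
tool_pos: [0.5306, -0.0219, 0.1411]
tool_rot: [-1.351, 1.57, -1.715]
contact_force: [-0.7, -0.8, 1.5]
opening: 0.0201
time: 30.0
tool_pos: [0.5306, -0.0219, 0.1411]
tool_rot: [-1.305, 1.57, -1.669]
contact_force: [-0.3, 0.8, 1.9]
opening: 0.0198
[1.5 1.4 1.3 0.7 1.5 1.5] 1.3309299739841063 [[-0.000e+00  3.562e-01  9.344e-01  5.306e-01]
 [-4.000e-04  9.344e-01 -3.562e-01 -2.190e-02]
 [-1.000e+00 -3.000e-04  1.000e-04  1.411e-01]
 [ 0.000e+00  0.000e+00  0.000e+00  1.000e+00]]
[[250.5, 238.0], [250.5, 218.8], [250.6, 209.9]] mark [[250.5 209.9]] lid [[233.3 199.4]]
176  19 19 18 18 18 18 19 18 14 12 11 12 12 15 13 11 12 12  9  7 20 21 20 20 20 20
178  19 18 19 18 18 19 17 12 11 11 11 11 11 11 11 11 11 12 11  7 18 21 21 20 21 20
180  19 18 18 18 18 19 18 11 11 11 11 11 11 11 11 11 11 11 11  9 16 21 20 20 21 20
182  18 18 17
[... 1693 characters left out ...]
 10 10  9 12 19 24 11 10 12 14 20 20
224  12 13 13 13 13 12 13 12 11 10 11 10 11 11 11 11 10 11 10 23 21 13 15 17 20 20
226  12 13 13 13 12 12 13 11 11 10 10 10 11 11 11 11 11 11 11 20 25 19 16 23 19 20
228  12 13 13 12 11 11 12 11 11 10 10 11 11 11 11 11 11 11 10 16 24 15 13 20 18 18
230  10 12 11 10 10  8  6 11 10 11 10 11 11 11 11 11 11 11 11 11 10  9 10 10 12 12
232  10 10 10 10 10  6  2 11 10 11 10 10 11 11 11 11 10 10 10 10  1  8 10 10 10 10
234  10 10 10 10 10  5  2 10 11 11 10 11 11 11 11 10 11 10 11 10  2  6 10 10 10 10
236  10 10 10 10 10  4  3 11 11 10 10 10 11 11 11 11 11 10 11 10  2  5 10 10 10 10
238  10 10 10 10 10  3  4 11 11 10 10 11 11 10 11 11 10 11 11 10  3  4 10 10 10 10
```

```bash
python3 -c "
from cell import robot
s=robot.observe(); print(s['time'],abs(s['qvel']).max(),s['contact_force'],s['opening']); print(robot.hand_in())"
```

```text
30.3 0.0009037138212579171 [-1.14335828  0.07437087  1.52666504] 0.020255996676746636
the job is handed in; nothing more can be done
None
```

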